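Make the sanding station ready and rack the turned spindles

ROBOT

A 6-joint arm with a two-finger parallel gripper is mounted at the origin on the work surface. World frame = base frame: x ahead of the robot, y to its left, z up, the work surface at z = 0. Lengths are in mm, angles in rad, forces in N, time in s.
With the tool pointing down it reaches from about 350 to 775 mm from the base axis. Payload 5.5 kg.
Tool frame: the origin (TCP) lies at the centre of the arm's flange, where the gripper is bolted on; the fingertips stand 173 mm ahead of it and the grasp point (between the pads) lies ahead of it (r.grip_point_offset is the z of the grasp point in the tool frame, in mm); z points along the fingers, y is the direction in which the jaws open and shut (so a half turn about z gives the same grasp; the last joint's range is limited). The gripper opens to 85 mm and grips with 20 to 120 N. Pads are 22 mm wide; open, the fingers measure 114 mm over their backs; the gripper's body (76 mm by 85 mm) begins 54 mm behind the grasp point. The pads swing forward as they close: fully open they stand 13 mm farther back than shut.
Start: joints at [1.018, 0.313, 0.046, 1.304, 0, 1.431], TCP at [230.696, 526.718, 404.723] pointing down, gripper open.
Joint ranges: [-2.76, 2.76], [-0.86, 1.69], [-1.03, 1.26], [-2.2, 2.34], [-1.47, 1.5], [-3.14, 3.14]. Speed limits (rad/s): [2.57, 2.57, 3.14, 3.14, 3.14, 3.14].

INTERFACE

Orientations are given as [roll, pitch, yaw] about the fixed x, y, z axes, in that order (R = Rz(yaw) Ry(pitch) Rx(roll)).
In Python, from bench import r gives the robot as it stands.
- The arm moves only by the tool servo_tool, never from a script. Its argument "deltas" is a list of rows, each a list of 3 entries, a list of its own where there are three numbers: the turn, a rotation vector about the tool's x, y, z in rad, then the shift along the tool's x, y, z in mm, then the opening, from 0 (shut) to 1 (fully open). A call has exactly 10 rows; each row shifts and turns the commanded pose from where the row before left it, along the tool's axes as they then stand; what a row does not reach is not made up. A row lasts 1/10 s, in which the tool goes at most 50 mm and 8.59 degrees, less where a joint would pass 70% of its speed; a pose out of reach is approached as far as the arm can. A call with a gripper value outside its range is refused whole. The fingers move at their own pace and stop on an object; "squeeze" is the grip in N (left out, the last holds). Time passes only in rows, so rows that do not move let the fingers close, or fill a call up. It gives the time, the measured TCP pose, the force and the opening at its end, in the units of the state.
- r.observe(): the state, without advancing time (a new reading comes with each control period).
- r.read_camera(name): name is "scene" or "top" or "wrist"; returns the picture (480x640x3 uint8, red, green, blue); there is no depth.
- r.calibration(name): a dict with "fx", "fy", "cx", "cy" (pixels), "R" (3x3) and "t" (3): a world point X has camera coordinates R X + t; the wrist camera has in their place "T_tool_cam" (4x4, takes a point from camera to tool coordinates, whose origin is the TCP and whose axes are the flange's). Camera axes: x right, y down, z forward; pixel columns grow to the right and rows downward; lengths in mm; the calibration is good to about 2 mm. A picture is of the moment at which its call begins: read the wrist's pose just before it. calibration takes no time and is no camera call.
- r.hand_in(): hands the job in, once; it reports no verdict.
Trained networks look in the newest picture that a camera, given by its name, has taken for a name from the list of things; names that differ only in an ending like _2 or _b are one class to them, and where a whole thing is asked for, a point or a joint stands for the part that bears it (a point fixed in the world has none). Each returns a list of dicts, best first, with "conf" (0 to 1); they miss things now and then, are a little off and sometimes report something else, mostly with a low value. They report only what shows in the picture. A call takes as long as a camera call. They do not tell look-alikes from the thing itself.
- r.outline_of(camera, thing): "mask" (480x640 bool, what is visible of it) and "box" ([centre column, centre row, width, height] in pixels, round what is visible of it).
- r.place_of(camera, thing): "uv" ([column, row] in pixels: a listed point, or the origin of a listed thing).
The state is a dict: "time": time; "qpos": joint angles; "joint_velocities": joint speeds; "effort": joint torques, N m; "eef_pos": TCP position; "eef_rot": TCP orientation; "wrist_force": force on the tool from outside, world axes, zero at the start; "wrist_torque": the same for the moment, N m; "grip_width": finger opening in mm.
Only numpy, scipy, OpenCV 4.12 (cv2) and the standard library are available. Lean on these libraries where they do the work, as an engineer would, in place of code of your own. Each camera call takes 0.05 s, during which the arm holds its last target. There are 200 camera calls.

TASK

Make the sanding station ready: unscrew the black cap from the extraction port and lay it right way up in the wooden saucer, then loosen the clamp knob on the hood carriage, slide the carriage fully home so that the hood covers the port, and tighten the knob again; never force the carriage while it is clamped. Settle every turned wooden spindle lying on the bench into a groove of the cradle rack, one to a groove and lying straight and centred across both rails, and leave the other tools and things on the bench where they are.

Things in the scene. Friction and masses are not known exactly. Their poses are not given: they have to be found in the camera images.
- cap: black screw cap on the extraction port: twelve-sided, 56 mm across flats, 36 mm high, 70 g; origin at the centre of its lower rim, z up its axis. Right-hand thread, 9 mm lead: turned anticlockwise (from above) it climbs 9 mm a turn, with 3 mm vertical and 2 mm sideways play, and lets go after 1.8 to 2.1 turns, about 16 mm up; not before. Nothing over 45 mm high stands within 70 mm of its axis.
- port (a point): centre of the open top of the extraction port's upright threaded neck (43 mm across the thread), 64 mm above the bench; fixed to the left end of the sanding bed. The cap's lower rim is 30 mm below this point when screwed down; once the thread has let go it is lifted some 15 mm more to clear the neck.
- bed: the sanding bed, a fixed dark board 90 x 400 mm with two steel bars along it, on which the hood carriage slides; origin on the bench under the middle of the bars, y along the bars towards the port, whose axis is at y = 170 mm
- carriage (a joint): position of the hood carriage along the bars (m): grows towards the port, 0 at the far end, 0.17 = against its stop with the hood over the port (fully home); starts 0 to 0.05. It needs about 3 N to slide and stays where it is left.
- hood (a point): middle of the top of the black sheet-metal hood on the carriage, 70 mm above the bench; hood 110 mm across the bars, 72 mm along. Over the port's axis when the carriage is home; it would strike the cap if that were still on. The grey carriage body beside it, away from the port, is 100 x 90 mm, top 67 mm above the bench.
- clamp (a joint): turn of the clamp knob (rad), clockwise from above tightens: 0 = free, 1.5 = tight (stops at both). Starts 1.2 to 1.4. Below 0.5 the carriage is free, above 1.1 it is locked. The lock is not felt as a force, but the carriage must not be moved while the knob is tight. Turning takes about 0.05 N m.
- clamp_grip (a point): on the clamp knob's axis at the height to grip, 104 mm above the bench, 89 mm from hood along the bars, away from the port; moves with the carriage. The knob is a black disc 56 mm across with an upright bar 53 mm long, 14 mm thick, 30 mm high, its top 7 mm above this point; the point's x axis runs along the bar and turns with it. The bar lies along the bed's x at 0 rad.
- saucer: low turned wooden saucer, fixed, 130 mm across the rim, inner floor 110 mm across; origin under its centre on the bench, inner floor 6 mm and rim 16 mm above the bench. The cap goes here.
- rack: fixed plywood cradle rack, 100 x 250 x 40 mm, base board 12 mm thick, origin under its centre. Two rails (10 mm thick, 40 mm high) stand on it at x = -34 and 34 mm, each with four V notches, making four grooves along the rack's x, 62 mm apart at y = -93, -31, 31, 93 mm. Between the rails fingers may go down to the base board.
- groove0 (a point): groove 0 of the rack (y = -93 mm): where the middle of a spindle's axis lies when it is settled there, 42 mm above the bench; x along the groove. Each V is 36 mm wide at the top, 18 mm deep.
- groove1 (a point): groove 1 of the rack (y = -31 mm): where the middle of a spindle's axis lies when it is settled there, 42 mm above the bench; x along the groove. Each V is 36 mm wide at the top, 18 mm deep.
- groove2 (a point): groove 2 of the rack (y = 31 mm): where the middle of a spindle's axis lies when it is settled there, 42 mm above the bench; x along the groove. Each V is 36 mm wide at the top, 18 mm deep.
- groove3 (a point): groove 3 of the rack (y = 93 mm): where the middle of a spindle's axis lies when it is settled there, 42 mm above the bench; x along the groove. Each V is 36 mm wide at the top, 18 mm deep.
- spindle0: a turned wooden spindle, 170 mm long, 90 g: round, 28 mm diameter, over the middle 126 mm, with square ends 28 x 28 mm, 22 mm long; origin on its axis at mid-length, x along the axis. Lies on the bench on a flat, axis 14 mm up. Two to four of the four are there (None: absent). Either end may point either way in the rack; the round part lies on both rails.
- spindle1: a turned wooden spindle, 170 mm long, 90 g: round, 28 mm diameter, over the middle 126 mm, with square ends 28 x 28 mm, 22 mm long; origin on its axis at mid-length, x along the axis. Lies on the bench on a flat, axis 14 mm up. Two to four of the four are there (None: absent). Either end may point either way in the rack; the round part lies on both rails.
- spindle2: a turned wooden spindle, 170 mm long, 90 g: round, 28 mm diameter, over the middle 126 mm, with square ends 28 x 28 mm, 22 mm long; origin on its axis at mid-length, x along the axis. Lies on the bench on a flat, axis 14 mm up. Two to four of the four are there (None: absent). Either end may point either way in the rack; the round part lies on both rails.
- spindle3: a turned wooden spindle, 170 mm long, 90 g: round, 28 mm diameter, over the middle 126 mm, with square ends 28 x 28 mm, 22 mm long; origin on its axis at mid-length, x along the axis. Lies on the bench on a flat, axis 14 mm up. Two to four of the four are there (None: absent). Either end may point either way in the rack; the round part lies on both rails.
- wax_tin: tin, 64 mm across, 60 mm high; a bystander, not to be moved; origin at the underside
- bowl: turned wooden bowl, 90 mm across, 40 mm high; a bystander, not to be moved; origin at the underside
- mallet: mallet lying on the bench; a bystander, not to be moved; origin at the underside
- gouge_b: gouge 280 mm long lying on the bench behind the bed; a bystander, not to be moved; origin at the underside
Not all that is in view belongs to the job. Of the things shaped like the cap, the black one is meant.

How it is judged (in metres and radians):
On the way, in this order (a step that is already met when the one before it is completed fails the run):
1. the cap is off the port and clear of it (horizontal distance between cap and port above 0.07 m), for 0.2 s.
2. the hood carriage is fully home over the port and its clamp knob is tight (value of joint carriage above 0.16 m and value of joint clamp above 1.1 rad), for 0.2 s.
At the end, for the whole second after the job is handed in: carriage within 10 mm of its stop, knob beyond 1.1 rad; cap right way up on the saucer floor (within 42 mm of its centre, tilt under 0.15 rad); each spindle at rest in a groove: axis within 4.5 mm of seated height, middle within 22 mm of the rack's, within 0.1 rad of the groove (all of step 2 and horizontal distance between cap and saucer below 0.042 m and z of cap in the frame of saucer between 0.002 and 0.011 m and angle between cap's own z axis and vertical below 0.15 rad and linear speed of each of cap, spindle0, spindle1, spindle2, spindle3 below 0.02 m/s and z of spindle0 in the frame of rack between 0.037 and 0.0465 m and x of spindle0 in the frame of rack between -0.022 and 0.022 m and y of spindle0 in the frame of rack between -0.115 and 0.115 m and angle between the x axis of each of spindle0, spindle1, spindle2, spindle3 and the x axis of rack, either way round below 0.1 rad and z of spindle1 in the frame of rack between 0.037 and 0.0465 m and x of spindle1 in the frame of rack between -0.022 and 0.022 m and y of spindle1 in the frame of rack between -0.115 and 0.115 m and z of spindle2 in the frame of rack between 0.037 and 0.0465 m and x of spindle2 in the frame of rack between -0.022 and 0.022 m and y of spindle2 in the frame of rack between -0.115 and 0.115 m and z of spindle3 in the frame of rack between 0.037 and 0.0465 m and x of spindle3 in the frame of rack between -0.022 and 0.022 m and y of spindle3 in the frame of rack between -0.115 and 0.115 m); the robot touches nothing.
It fails at once if the carriage was moved along while its clamp knob was tight (distance of hood from where it was at the start of the episode above 0.015 m and value of joint carriage below 0.14 m and value of joint clamp above 0.8 rad).
It fails at once if a bystander on the bench was moved more than 40 mm (distance of any of wax_tin, bowl, mallet, gouge_b from where it was at the start of the episode above 0.04 m).
Of spindle0, spindle1, spindle2, spindle3 only 2 to 4 are there at a start; the rules pass over those that are not, and their reading is None.
At some moment in a run one of spindle0, spindle1, spindle2, spindle3 may be knocked a few centimetres aside while the robot is not near it.
Once in a run the grip may slacken for a moment while it holds something.
It also fails if it takes over 210 s, if anything falls off the work surface, if the arm or the gripper's body presses on something with over 40 N, if the wrist force passes 120 N, or if a joint passes its speed limit or range.

## Working session

There is one attempt and no reset: what is moved stays moved. The work goes in short steps, Python scripts to look and compute and a tool call to move; the robot and the scene stay as the last step left them, time stands still between calls to the robot, and variables do not carry over. Pictures are saved under pics/ and viewed, about 12 in all and at most 16, crops included, and the job is handed in when it is done.

Besides the shell and the picture viewer there is one more tool, called after "Emit:" by a JSON object that holds its "method" and its "body". servo_tool: Moves the arm, as the interface text tells. Its arguments: {"type":"object","properties":{"deltas":{"type":"array","items":{"type":"array"}},"squeeze":{"type":"number"}},"required":["deltas"]}

```bash
ls; mkdir -p pics; cat > h.py <<'E'
from bench import r
import numpy as np, cv2
from scipy.spatial.transform import Rotation as Ro
def snap(c,fn=None):
    im=r.read_camera(c)
    if fn: cv2.imwrite('pics/'+fn,im[:,:,::-1])
    return im
def cam(c,s=None):
    k=r.calibration(c)
    if 'R' in k: R,t=np.array(k['R']),np.array(k['t'])
    else:
        s=s or r.observe()
        T=np.eye(4);T[:3,:3]=Ro.from_euler('xyz',s['eef_rot']).as_matrix();T[:3,3]=s['eef_pos']
        M=np.linalg.inv(T@np.array(k['T_tool_cam']));R,t=M[:3,:3],M[:3,3]
    return k,R,t
def px2w(c,uv,z,s=None):
    k,R,t=cam(c,s); uv=np.atleast_2d(uv).astype(float)
    d=np.c_[(uv[:,0]-k['cx'])/k['fx'],(uv[:,1]-k['cy'])/k['fy'],np.ones(len(uv))]@R
    o=-R.T@t
    return o+d*((z-o[2])/d[:,2])[:,None]
def w2px(c,X,s=None):
    k,R,t=cam(c,s); p=np.atleast_2d(X)@R.T+t
    return np.c_[k['fx']*p[:,0]/p[:,2]+k['cx'],k['fy']*p[:,1]/p[:,2]+k['cy']]
E
python3 - <<'E'
from h import *
s=r.observe();print({k:np.round(v,3) for k,v in s.items()},r.grip_point_offset)
for c in('scene','top'):
    snap(c,c+'0.png')
    for n,z in (('cap',34),('port',64),('bed',0),('hood',70),('clamp_grip',104),('saucer',0),('rack',0),('groove0',42),('groove3',42),('spindle0',14),('wax_tin',0),('bowl',0),('mallet',0),('gouge_b',0)):
        for d in r.place_of(c,n)[:6]:
            if d['conf']>.2: print(c,n,round(d['conf'],2),np.round(d['uv']),np.round(px2w(c,d['uv'],z)[0]))
E
```

```text
pics
{'time': np.float64(0.0), 'qpos': array([ 1.018,  0.314,  0.045,  1.304, -0.   ,  1.431]), 'joint_velocities': array([-0.001, -0.001, -0.001,  0.001,  0.001, -0.001]), 'effort': array([-0.0000e+00, -4.8062e+01,  2.9853e+01,  1.9000e-02, -0.0000e+00,
       -0.0000e+00]), 'eef_pos': array([230.594, 526.54 , 403.811]), 'eef_rot': array([-3.14 , -0.   ,  2.729]), 'wrist_force': array([ 0.012, -0.153,  0.409]), 'wrist_torque': array([-0.012, -0.027,  0.007]), 'grip_width': np.float64(85.275)} 154.70000000000002
scene cap 0.85 [483. 284.] [800. 291.  34.]
scene cap 0.74 [336. 239.] [499. -12.  34.]
scene cap 0.58 [433. 251.] [632. 239.  34.]
scene port 0.69 [434. 246.] [649. 229.  64.]
scene bed 0.8 [378. 273.] [643.  67.   0.]
scene hood 0.86 [384. 254.] [651.  76.  70.]
scene hood 0.69 [451. 215.] [514. 356.  70.]
scene clamp_grip 0.93 [354. 251.] [666. -17. 104.]
scene clamp_grip 0.53 [378. 275.] [775.   6. 104.]
scene clamp_grip 0.21 [320. 320.] [ 884. -169.  104.]
scene saucer 0.94 [267. 292.] [ 641. -246.    0.]
scene rack 0.97 [240. 256.] [ 460. -294.    0.]
scene groove0 0.97
[... 1422 characters left out ...]
 0.7 [412. 292.] [ 467. -330.   42.]
top groove0 0.69 [362. 293.] [ 468. -205.   42.]
top groove3 0.98 [433. 287.] [ 480. -382.   42.]
top groove3 0.83 [386. 293.] [ 468. -264.   42.]
top groove3 0.7 [412. 292.] [ 467. -330.   42.]
top groove3 0.69 [362. 293.] [ 468. -205.   42.]
top spindle0 0.85 [182. 296.] [466. 247.  14.]
top spindle0 0.71 [121. 257.] [565. 401.  14.]
top spindle0 0.66 [236. 302.] [449. 112.  14.]
top spindle0 0.27 [334. 174.] [ 773. -141.   14.]
top wax_tin 0.75 [111. 314.] [422. 428.   0.]
top bowl 0.82 [336. 176.] [ 773. -147.    0.]
top bowl 0.26 [262. 222.] [651.  46.   0.]
top mallet 0.68 [504. 293.] [ 461. -582.    0.]
top gouge_b 0.89 [237. 178.] [768. 112.   0.]
```

View pics/top0.png

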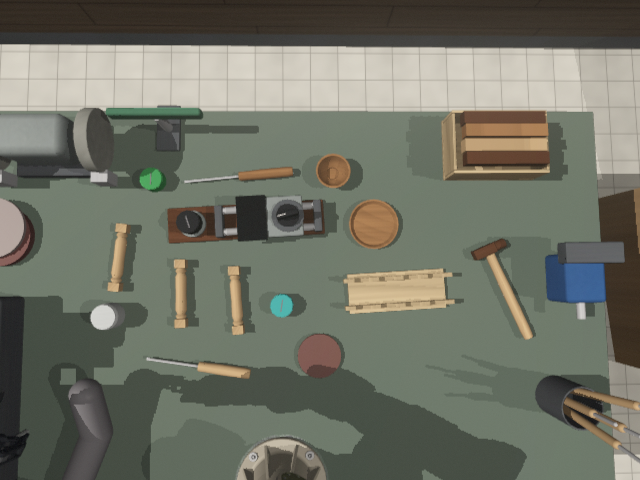

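View pics/scene0.png

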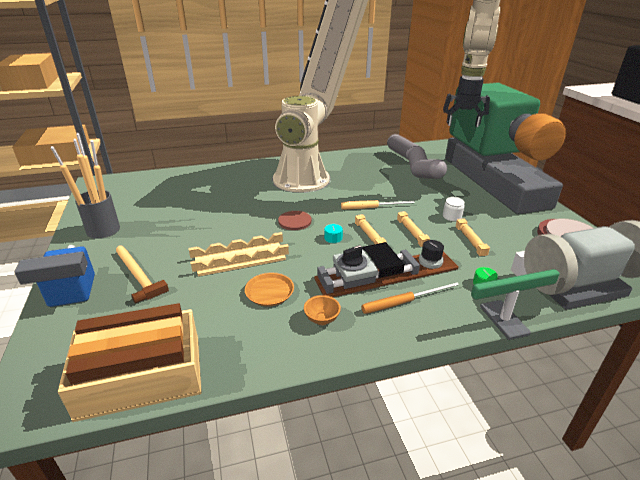

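The top picture shows three cap-shaped things: black at (190,222) on the bed's left end, green at (151,179) and cyan at (281,306). I choose the black one. The three spindles are at (119,257), (181,293) and (236,300), the saucer at (373,223) and the rack at (397,291).

```bash
cat >> h.py <<'E'
def plan(xyz,yaw=None,s=None):
    """total turn about tool z, and total shift in present tool axes"""
    s=s or r.observe(); R=Ro.from_euler('xyz',s['eef_rot']).as_matrix()
    sh=R.T@(np.array(xyz)-s['eef_pos'])
    Rt=Ro.from_euler('xyz',[np.pi,0,s['eef_rot'][2] if yaw is None else yaw]).as_matrix()
    rv=Ro.from_matrix(R.T@Rt).as_rotvec()
    sh2=Rt.T@(np.array(xyz)-s['eef_pos'])
    print('pos',np.round(s['eef_pos'],1),'rot',np.round(s['eef_rot'],3),'j1,j6',np.round(s['qpos'][[0,5]],2),'w',round(s['grip_width'],1),'F',np.round(s['wrist_force'],1),'t',round(s['time'],1))
    print('turn',np.round(rv,3),'shift in present axes',np.round(sh,1),'after turn',np.round(sh2,1))
E
python3 - <<'E'
from h import *
print(np.round(r.calibration('wrist')['T_tool_cam'],2), r.calibration('wrist')['fx'])
plan([650,225,380])
# masks for spindle axis from top
for c in('top','scene'):
    for n,z in(('spindle0',14),('rack',40),('bed',15),('saucer',12)):
        for d in r.outline_of(c,n)[:5]:
            if d['conf']<.25: continue
            cn=cv2.findContours(d['mask'].astype('uint8'),cv2.RETR_EXTERNAL,cv2.CHAIN_APPROX_NONE)[0]
            p=max(cn,key=len)[:,0,:]
            w=px2w(c,p,z)[:,:2].astype('float32')
            a=cv2.minAreaRect(w);b=cv2.boxPoints(a)
            e=[b[1]-b[0],b[2]-b[1]];l=max(e,key=np.linalg.norm)
            print(c,n,round(d['conf'],2),np.round(d['box']),np.round(a[0]),np.round(a[1]),'ang',round(float(np.arctan2(l[1],l[0])),3))
E
```

```text
[[ 0.   -0.95 -0.31 78.95]
 [ 1.    0.    0.   -0.9 ]
 [-0.   -0.31  0.95 30.15]
 [ 0.    0.    0.    1.  ]] 406.9356836228515
pos [230.7 526.7 404.7] rot [ 3.141 -0.     2.729] j1,j6 [1.02 1.43] w 85.5 F [-0.3 -1.2  0.2] t 1.5
turn [ 0. -0. -0.] shift in present axes [-505.1 -108.2   24.7] after turn [-505.1 -108.2   24.7]
top spindle0 0.93 [238. 300.  13.  66.] [453. 112.] [171.  31.] ang 0.07
top spindle0 0.83 [120. 260.  25.  67.] [563. 407.] [ 36. 169.] ang -0.098
top spindle0 0.66 [180. 296.  15.  70.] [473. 253.] [171.  35.] ang 0.01
top spindle0 0.46 [271. 219.  68.  50.] [665.  26.] [117. 173.] ang -1.505
top rack 0.63 [398. 293. 108.  46.] [ 471. -296.] [100. 274.] ang -1.517
top rack 0.3 [374. 225.  51.  54.] [ 639. -237.] [124. 123.] ang 1.283
top bed 0.57 [246. 220. 156.  48.] [661.  88.] [120. 398.] ang -1.546
top bed 0.33 [287. 217.  22.  22.] [669. -18.] [57. 54.] ang 1.562
top saucer 0.94 [372. 227.  49.  50.] [ 643. -242.] [125. 123.] ang 1.096
top saucer 0.59 [119. 258.  22.  68.] [564. 408.] [ 37. 171.] ang -0.091
scene spindle0 0.91 [471. 239.  33.  33.] [563. 408.] [ 40. 195.] ang -0.094
scene spindle0 0.89 [414. 231.  33.  33.] [467. 252.] [ 51. 210.] ang -0.003
scene spindle0 0.7 [368. 229.  24.  27.] [435. 113.] [170.  39.] ang 0.051
scene rack 0.74 [238. 254.  99.  46.] [ 503. -295.] [142. 272.] ang -1.524
scene bed 0.68 [388. 268. 145.  58.] [619.  83.] [196. 401.] ang -1.53
scene bed 0.28 [454. 208.  25.  24.] [390. 447.] [ 70. 170.] ang -0.542
scene saucer 0.86 [267. 289.  51.  36.] [ 643. -240.] [126. 132.] ang -0.732
scene saucer 0.67 [369. 265.  74.  46.] [607.  43.] [169. 204.] ang -1.513
scene saucer 0.38 [240. 255. 103.  45.] [ 462. -293.] [153. 283.] ang -1.523
```

Emit:
{"method": "servo_tool", "body": {"deltas": [[[0,0,0],[-36,-7.7,1.8],1],[[0,0,0],[-36,-7.7,1.8],1],[[0,0,0],[-36,-7.7,1.8],1],[[0,0,0],[-36,-7.7,1.8],1],[[0,0,0],[-36,-7.7,1.8],1],[[0,0,0],[-36,-7.7,1.8],1],[[0,0,0],[-36,-7.7,1.8],1],[[0,0,0],[-36,-7.7,1.8],1],[[0,0,0],[-36,-7.7,1.8],1],[[0,0,0],[-36,-7.7,1.8],1]]}}

```text
time: 2.9
eef_pos: [530.7, 310.7, 386.7]
eef_rot: [3.141, 0.0, 2.729]
wrist_force: [0.4, 0.1, 0.6]
grip_width: 85.5
```

Emit:
{"method": "servo_tool", "body": {"deltas": [[[0,0,0],[-36,-7.7,1.8],1],[[0,0,0],[-36,-7.7,1.8],1],[[0,0,0],[-36,-7.7,1.8],1],[[0,0,0],[-36,-7.7,1.8],1],[[0,0,0.14],[0,0,0],1],[[0,0,0.14],[0,0,0],1],[[0,0,0.14],[0,0,0],1],[[0,0,0.14],[0,0,0],1],[[0,0,0.14],[0,0,0],1],[[0,0,0.14],[0,0,0],1]]}}

```text
time: 3.9
eef_pos: [649.2, 225.8, 379.4]
eef_rot: [-3.141, -0.0, 1.883]
wrist_force: [-0.8, 0.6, -0.2]
grip_width: 85.7
```

Emit:
{"method": "servo_tool", "body": {"deltas": [[[0,0,0.14],[0,0,0],1],[[0,0,0.14],[0,0,0],1],[[0,0,0.14],[0,0,0],1],[[0,0,0.14],[0,0,0],1],[[0,0,0.14],[0,0,0],1],[[0,0,0.14],[0,0,0],1],[[0,0,0.14],[0,0,0],1],[[0,0,0.14],[0,0,0],1],[[0,0,0.14],[0,0,0],1],[[0,0,0],[0,0,0],1]]}}

```text
time: 4.9
eef_pos: [649.1, 225.8, 379.4]
eef_rot: [-3.141, 0.0, 0.628]
wrist_force: [-0.6, -1.1, 0.5]
grip_width: 85.4
```

```bash
python3 - <<'E'
from h import *
s=r.observe();im=snap('wrist','w1.png')
for d in r.place_of('wrist','cap')[:3]: print('cap',round(d['conf'],2),np.round(d['uv']),np.round(px2w('wrist',d['uv'],34,s)[0],1))
for d in r.outline_of('wrist','cap')[:3]:
    print(d['conf'],np.round(d['box']))
for d in r.place_of('wrist','port')[:3]: print('port',round(d['conf'],2),np.round(d['uv']),np.round(px2w('wrist',d['uv'],64,s)[0],1))
plan([650,225,380],None,s)
E
```

```text
cap 0.92 [325. 219.] [643.3 219.   34. ]
cap 0.73 [302.   9.] [754.9 320.8  34. ]
0.9 [301.  25.  85.  50.]
0.79 [324. 222.  78.  81.]
pos [649.1 225.8 379.4] rot [-3.141  0.     0.628] j1,j6 [0.22 2.73] w 85.4 F [-0.6 -1.1  0.5] t 4.9
turn [-0.  0. -0.] shift in present axes [ 0.2  1.1 -0.6] after turn [ 0.2  1.1 -0.6]
```

View pics/w1.png

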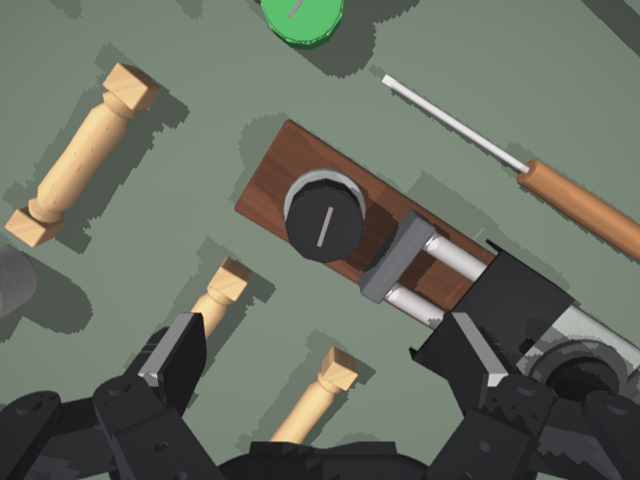

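The wrist view shows the black cap at about (325,222) on the port, with the green look-alike separate at (302,9). I'll fit a cylinder to the cap's mask to get its position.

```bash
cat >> h.py <<'E'
from scipy.optimize import least_squares
def fitcyl(c,box,z0,z1,rad,guess,s=None):
    a=np.linspace(0,2*np.pi,40)
    def f(p):
        X=np.r_[[[p[0]+rad*np.cos(t),p[1]+rad*np.sin(t),z] for z in(z0,z1) for t in a]]
        u=w2px(c,X,s);lo,hi=u.min(0),u.max(0)
        return np.r_[(lo+hi)/2-box[:2],0.2*((hi-lo)-box[2:])]
    q=least_squares(f,guess);return q.x,q.fun
E
python3 - <<'E'
from h import *
s=r.observe();im=snap('wrist')
for d in r.outline_of('wrist','cap')[:3]:
    if d['box'][1]>100: print(d['box'],fitcyl('wrist',np.array(d['box']),34,70,28.5,[649,225],s))
snap('top')
for d in r.outline_of('top','cap')[:4]: print(np.round(d['box'],1),fitcyl('top',np.array(d['box']),34,70,28.5,[649,225]))
crop=im[170:280,270:390];cv2.imwrite('pics/c1.png',cv2.resize(crop,None,fx=5,fy=5,interpolation=cv2.INTER_CUBIC)[:,:,::-1]*1)
E
```

```text
[325.6, 222.4, 78.2, 81.6] (array([645.73783571, 220.79953867]), array([-1.49111979e-04,  5.05636247e-03,  2.41688147e-01,  7.30095716e-01]))
[188.4 222.8  26.8  25.7] (array([645.41257795, 223.13488283]), array([ 1.68888980e-04, -1.13520127e-03,  3.53342018e-02, -2.31300178e-01]))
[279.8 304.7  23.9  22.4] (array([442.64638234,  -0.76789704]), array([ 3.61230977e-04, -3.39263244e-03,  2.91436105e-02,  4.13077257e-01]))
[152.1 179.8  24.1  21.2] (array([753.41199635, 313.39697046]), array([0.00606008, 0.00337716, 0.79513032, 0.88582327]))
```

View pics/c1.png

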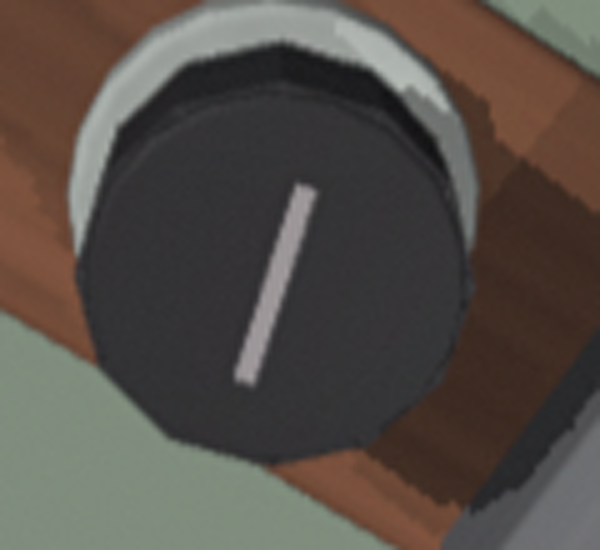

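The close crop confirms the black twelve-sided cap. It has corners at the jaw direction, so I turn 0.27 to the flats, go down and grip.

Emit:
{"method": "servo_tool", "body": {"deltas": [[[0,0,0.135],[0,0,0],1],[[0,0,0.135],[0,0,0],1],[[0,0,0],[-0.7,0.4,23],1],[[0,0,0],[-0.7,0.4,23],1],[[0,0,0],[-0.7,0.4,23],1],[[0,0,0],[-0.7,0.4,23],1],[[0,0,0],[-0.7,0.4,23],1],[[0,0,0],[-0.7,0.4,23],1],[[0,0,0],[-0.7,0.4,23],1],[[0,0,0],[0,0,0],1]]}}

```text
time: 6.3
eef_pos: [643.8, 221.0, 214.7]
eef_rot: [-3.141, 0.007, 0.359]
wrist_force: [-0.8, 0.2, -1.5]
grip_width: 85.5
```

Emit:
{"method": "servo_tool", "body": {"deltas": [[[0,0,0],[0,0,0],0.3],[[0,0,0],[0,0,0],0],[[0,0,0],[0,0,0],0],[[0,0,0],[0,0,0],0],[[0,0,0],[0,0,0],0],[[0,0,0],[0,0,0],0],[[0,0,0],[0,0,0],0],[[0,0,0],[0,0,0],0],[[0,0,0],[0,0,0],0],[[0,0,0],[0,0,0],0]], "squeeze": 60}}

```text
time: 7.3
eef_pos: [646.4, 221.6, 220.7]
eef_rot: [3.141, -0.004, 0.359]
wrist_force: [0.3, 0.1, 5.8]
grip_width: 54.5
```

```bash
python3 - <<'E'
from h import *
plan([645.5,221.5,218]);snap('wrist','w2.png')
E
```

```text
pos [646.4 221.6 220.7] rot [ 3.141 -0.004  0.359] j1,j6 [0.21 3.  ] w 54.5 F [0.3 0.1 5.8] t 7.3
turn [ 0.    -0.004 -0.   ] shift in present axes [-0.9 -0.2  2.7] after turn [-0.9 -0.2  2.7]
```

View pics/w2.png

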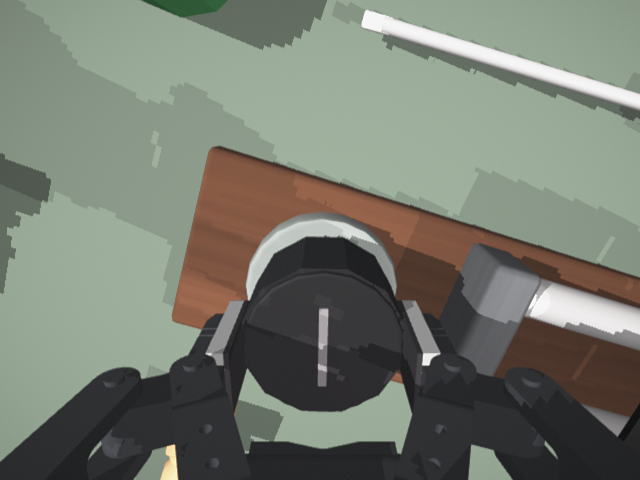

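The cap is held on its flats, with the mark upright at (322,345). Next I unscrew it.

Emit:
{"method": "servo_tool", "body": {"deltas": [[[0,0,-0.147],[0,0,-0.2],0],[[0,0,-0.147],[0,0,-0.2],0],[[0,0,-0.147],[0,0,-0.2],0],[[0,0,-0.147],[0,0,-0.2],0],[[0,0,-0.147],[0,0,-0.2],0],[[0,0,-0.147],[0,0,-0.2],0],[[0,0,-0.147],[0,0,-0.2],0],[[0,0,-0.147],[0,0,-0.2],0],[[0,0,-0.147],[0,0,-0.2],0],[[0,0,-0.147],[0,0,-0.2],0]]}}

```text
time: 8.35
eef_pos: [646.0, 221.6, 221.5]
eef_rot: [3.14, -0.0, 1.835]
wrist_force: [0.6, 0.6, 1.7]
grip_width: 54.7
```

```bash
python3 - <<'E'
from h import *
s=r.observe();plan([645.5,221.5,218]);print(np.round(s['wrist_torque'],2))
im=snap('wrist');cv2.imwrite('pics/w3.png',im[200:,150:500,::-1])
E
```

```text
pos [646.  221.6 221.5] rot [ 3.14  -0.     1.835] j1,j6 [0.21 1.52] w 54.7 F [0.6 0.6 1.7] t 8.3
turn [ 0.002 -0.    -0.   ] shift in present axes [-0.  -0.5  3.5] after turn [-0.  -0.5  3.5]
[ 0.12 -0.22 -0.05]
```

View pics/w3.png

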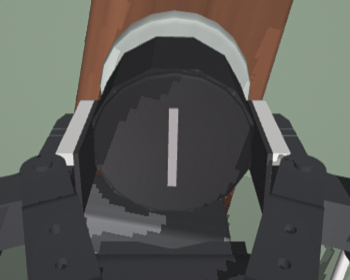

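The cap turns with the gripper, the mark still upright between the jaws. I carry on to the end of the stroke.

Emit:
{"method": "servo_tool", "body": {"deltas": [[[0,0,-0.147],[0,0,-0.21],0],[[0,0,-0.147],[0,0,-0.21],0],[[0,0,-0.147],[0,0,-0.21],0],[[0,0,-0.147],[0,0,-0.21],0],[[0,0,-0.147],[0,0,-0.21],0],[[0,0,-0.147],[0,0,-0.21],0],[[0,0,-0.147],[0,0,-0.21],0],[[0,0,-0.147],[0,0,-0.21],0],[[0,0,-0.147],[0,0,-0.21],0],[[0,0,-0.147],[0,0,-0.21],0]]}}

```text
time: 9.4
eef_pos: [646.2, 221.5, 223.5]
eef_rot: [-3.142, 0.002, -2.981]
wrist_force: [1.6, 0.2, 1.1]
grip_width: 54.2
```

Emit:
{"method": "servo_tool", "body": {"deltas": [[[0,0,-0.147],[0,0,-0.21],0],[[0,0,-0.147],[0,0,-0.21],0],[[0,0,-0.147],[0,0,-0.21],0],[[0,0,-0.147],[0,0,-0.21],0],[[0,0,-0.147],[0,0,-0.21],0],[[0,0,-0.147],[0,0,-0.21],0],[[0,0,-0.147],[0,0,-0.21],0],[[0,0,-0.147],[0,0,-0.21],0],[[0,0,-0.147],[0,0,-0.21],0],[[0,0,-0.147],[0,0,-0.21],0]]}}

```text
time: 10.4
eef_pos: [646.3, 221.6, 225.7]
eef_rot: [-3.139, 0.001, -1.511]
wrist_force: [1.6, 1.0, 2.3]
grip_width: 54.7
```

Emit:
{"method": "servo_tool", "body": {"deltas": [[[0,0,-0.147],[0,0,-0.21],0],[[0,0,-0.147],[0,0,-0.21],0],[[0,0,-0.147],[0,0,-0.21],0],[[0,0,-0.147],[0,0,-0.21],0],[[0,0,-0.147],[0,0,-0.21],0],[[0,0,-0.147],[0,0,-0.21],0],[[0,0,-0.147],[0,0,-0.21],0],[[0,0,-0.147],[0,0,-0.21],0],[[0,0,-0.147],[0,0,-0.21],0],[[0,0,-0.147],[0,0,-0.21],0]]}}

```text
time: 11.4
eef_pos: [646.2, 221.7, 227.9]
eef_rot: [-3.14, -0.003, -0.041]
wrist_force: [1.2, 0.8, 1.3]
grip_width: 54.3
```

```bash
python3 - <<'E'
from h import *
s=r.observe();plan([645.5,221.5,218]);print(np.round(s['wrist_torque'],2),np.round(s['qpos'],2))
im=snap('wrist');cv2.imwrite('pics/w4.png',im[200:,150:500,::-1])
g=(im.min(2)>110)[300:430,270:380];y,x=np.nonzero(g);print(len(x),x.mean()+270,y.mean()+300,x.std(),y.std())
E
```

```text
pos [646.2 221.7 227.9] rot [-3.14e+00 -3.00e-03 -4.10e-02] j1,j6 [ 0.21 -2.89] w 54.3 F [1.2 0.8 1.3] t 11.4
turn [-0.001 -0.003  0.   ] shift in present axes [-0.8  0.2  9.9] after turn [-0.7  0.2  9.9]
[ 0.2  -0.32 -0.09] [ 0.21  0.61  0.07  1.03  0.   -2.89]
1238 347.2907915993538 406.1284329563813 31.84728953278445 22.104367275116186
```

Emit:
{"method": "servo_tool", "body": {"deltas": [[[0,0,0],[0,0,0],1],[[0,0,0],[0,0,0],1],[[0,0,0],[0,0,0],1],[[0,0,0.1477],[0,0,0],1],[[0,0,0.1477],[0,0,0],1],[[0,0,0.1477],[0,0,0],1],[[0,0,0.1477],[0,0,0],1],[[0,0,0.1477],[0,0,0],1],[[0,0,0.1477],[0,0,0],1],[[0,0,0.1477],[0,0,0],1]]}}

```text
time: 12.45
eef_pos: [645.4, 221.4, 226.6]
eef_rot: [3.141, 0.0, -1.086]
wrist_force: [0.0, -0.1, -0.1]
grip_width: 85.7
```

Emit:
{"method": "servo_tool", "body": {"deltas": [[[0,0,0.1477],[0,0,0],1],[[0,0,0.1477],[0,0,0],1],[[0,0,0.1477],[0,0,0],1],[[0,0,0.1477],[0,0,0],1],[[0,0,0.1477],[0,0,0],1],[[0,0,0.1477],[0,0,0],1],[[0,0,0.1477],[0,0,0],1],[[0,0,0.1477],[0,0,0],1],[[0,0,0.1477],[0,0,0],1],[[0,0,0.1477],[0,0,0],1]]}}

```text
time: 13.45
eef_pos: [645.4, 221.4, 226.6]
eef_rot: [3.141, -0.0, -2.563]
wrist_force: [-0.7, -0.4, 0.2]
grip_width: 85.4
```

Emit:
{"method": "servo_tool", "body": {"deltas": [[[0,0,0.1477],[0,0,0],1],[[0,0,0.1477],[0,0,0],1],[[0,0,0.1477],[0,0,0],1],[[0,0,0.1477],[0,0,0],1],[[0,0,0.1477],[0,0,0],1],[[0,0,0.1477],[0,0,0],1],[[0,0,0.1477],[0,0,0],1],[[0,0,0.1477],[0,0,0],1],[[0,0,0.1477],[0,0,0],1],[[0,0,0.1477],[0,0,0],1]]}}

```text
time: 14.45
eef_pos: [645.4, 221.4, 226.6]
eef_rot: [-3.141, -0.0, 2.243]
wrist_force: [-0.6, 0.4, 0.4]
grip_width: 85.4
```

Emit:
{"method": "servo_tool", "body": {"deltas": [[[0,0,0.1477],[0,0,0],1],[[0,0,0.1477],[0,0,0],1],[[0,0,0.1477],[0,0,0],1],[[0,0,0.1477],[0,0,0],1],[[0,0,0.1477],[0,0,0],1],[[0,0,0.1477],[0,0,0],1],[[0,0,0.1477],[0,0,0],1],[[0,0,0.1477],[0,0,0],1],[[0,0,0.1477],[0,0,0],1],[[0,0,0.1477],[0,0,0],1]]}}

```text
time: 15.45
eef_pos: [645.4, 221.4, 226.6]
eef_rot: [-3.141, 0.0, 0.766]
wrist_force: [-0.8, -0.7, -1.2]
grip_width: 85.5
```

Emit:
{"method": "servo_tool", "body": {"deltas": [[[0,0,0.1477],[0,0,0],1],[[0,0,0.1477],[0,0,0],1],[[0,0,0],[0,0,0],0],[[0,0,0],[0,0,0],0],[[0,0,0],[0,0,0],0],[[0,0,0],[0,0,0],0],[[0,0,0],[0,0,0],0],[[0,0,0],[0,0,0],0],[[0,0,0],[0,0,0],0],[[0,0,0],[0,0,0],0]]}}

```text
time: 16.45
eef_pos: [645.6, 221.6, 227.1]
eef_rot: [-3.141, -0.001, 0.479]
wrist_force: [-0.3, 2.1, 2.9]
grip_width: 54.6
```

```bash
python3 - <<'E'
from h import *
plan([645.5,221.5,218])
im=snap('wrist');a=cv2.imread('pics/w4.png');b=im[200:,150:500,::-1];cv2.imwrite('pics/w5.png',np.hstack([a,b]))
E
```

```text
pos [645.6 221.6 227.1] rot [-3.141e+00 -1.000e-03  4.790e-01] j1,j6 [0.21 2.88] w 54.6 F [-0.3  2.1  2.9] t 16.4
turn [-0.    -0.001  0.   ] shift in present axes [-0.1  0.1  9.1] after turn [-0.1  0.1  9.1]
```

View pics/w5.png

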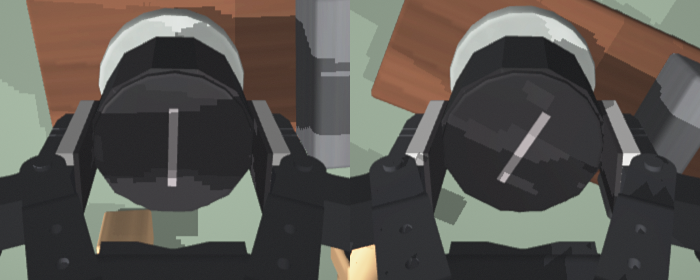

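The left half is the end of stroke 1; the right half shows the re-grip on flats one cap-face over, with the mark at 30° as planned. Now stroke 2.

Emit:
{"method": "servo_tool", "body": {"deltas": [[[0,0,-0.147],[0,0,-0.21],0],[[0,0,-0.147],[0,0,-0.21],0],[[0,0,-0.147],[0,0,-0.21],0],[[0,0,-0.147],[0,0,-0.21],0],[[0,0,-0.147],[0,0,-0.21],0],[[0,0,-0.147],[0,0,-0.21],0],[[0,0,-0.147],[0,0,-0.21],0],[[0,0,-0.147],[0,0,-0.21],0],[[0,0,-0.147],[0,0,-0.21],0],[[0,0,-0.147],[0,0,-0.21],0]]}}

```text
time: 17.5
eef_pos: [646.3, 220.9, 229.3]
eef_rot: [3.14, 0.002, 1.954]
wrist_force: [1.7, 0.3, 2.1]
grip_width: 54.7
```

Emit:
{"method": "servo_tool", "body": {"deltas": [[[0,0,-0.147],[0,0,-0.21],0],[[0,0,-0.147],[0,0,-0.21],0],[[0,0,-0.147],[0,0,-0.21],0],[[0,0,-0.147],[0,0,-0.21],0],[[0,0,-0.147],[0,0,-0.21],0],[[0,0,-0.147],[0,0,-0.21],0],[[0,0,-0.147],[0,0,-0.21],0],[[0,0,-0.147],[0,0,-0.21],0],[[0,0,-0.147],[0,0,-0.21],0],[[0,0,-0.147],[0,0,-0.21],0]]}}

```text
time: 18.5
eef_pos: [646.8, 221.3, 231.4]
eef_rot: [-3.141, 0.003, -2.859]
wrist_force: [3.7, 1.4, 0.3]
grip_width: 55.0
```

Emit:
{"method": "servo_tool", "body": {"deltas": [[[0,0,-0.147],[0,0,-0.21],0],[[0,0,-0.147],[0,0,-0.21],0],[[0,0,-0.147],[0,0,-0.21],0],[[0,0,-0.147],[0,0,-0.21],0],[[0,0,-0.147],[0,0,-0.21],0],[[0,0,-0.147],[0,0,-0.21],0],[[0,0,-0.147],[0,0,-0.21],0],[[0,0,-0.147],[0,0,-0.21],0],[[0,0,-0.147],[0,0,-0.21],0],[[0,0,-0.147],[0,0,-0.21],0]]}}

```text
time: 19.5
eef_pos: [646.4, 221.7, 233.5]
eef_rot: [-3.139, 0.001, -1.389]
wrist_force: [2.4, 1.9, 1.7]
grip_width: 54.7
```

Emit:
{"method": "servo_tool", "body": {"deltas": [[[0,0,-0.147],[0,0,-0.21],0],[[0,0,-0.147],[0,0,-0.21],0],[[0,0,-0.147],[0,0,-0.21],0],[[0,0,-0.147],[0,0,-0.21],0],[[0,0,-0.147],[0,0,-0.21],0],[[0,0,-0.147],[0,0,-0.21],0],[[0,0,-0.147],[0,0,-0.21],0],[[0,0,-0.147],[0,0,-0.21],0],[[0,0,-0.147],[0,0,-0.21],0],[[0,0,-0.147],[0,0,-0.21],0]]}}

```text
time: 20.5
eef_pos: [645.8, 221.3, 235.4]
eef_rot: [3.141, -0.001, 0.081]
wrist_force: [1.1, 0.0, 2.6]
grip_width: 54.8
```

Emit:
{"method": "servo_tool", "body": {"deltas": [[[0,0,0],[0,0,-1.5],0],[[0,0,0],[0,0,-1],0],[[0,0,0],[0,0,-1],0],[[0,0,0],[0,0,-1],0],[[0,0,0],[0,0,0],0],[[0,0,0],[0,0,0],0],[[0,0,0],[0,0,0],0],[[0,0,0],[0,0,0],0],[[0,0,0],[0,0,0],0],[[0,0,0],[0,0,0],0]]}}

```text
time: 21.5
eef_pos: [645.3, 221.3, 239.4]
eef_rot: [3.141, 0.001, 0.075]
wrist_force: [0.3, -1.1, -4.0]
grip_width: 54.3
```

Emit:
{"method": "servo_tool", "body": {"deltas": [[[0,0,0],[0,0,-1],0],[[0,0,0],[0,0,-1],0],[[0,0,0],[0,0,0],0],[[0,0,0],[0,0,0],0],[[0,0,0],[0,0,0],0],[[0,0,0],[0,0,0],0],[[0,0,0],[0,0,0],0],[[0,0,0],[0,0,0],0],[[0,0,0],[0,0,0],0],[[0,0,0],[0,0,0],0]]}}

```text
time: 22.5
eef_pos: [645.3, 221.3, 241.0]
eef_rot: [3.141, 0.001, 0.075]
wrist_force: [3.2, -1.9, -23.1]
grip_width: 54.4
```

```bash
python3 - <<'E'
from h import *
plan([645.5,221.5,218])
im=snap('wrist');cv2.imwrite('pics/w6.png',im[200:,150:500,::-1])
E
```

```text
pos [645.3 221.3 241. ] rot [3.141e+00 1.000e-03 7.500e-02] j1,j6 [ 0.21 -3.  ] w 54.4 F [  3.2  -1.9 -23.1] t 22.5
turn [0.    0.001 0.   ] shift in present axes [ 0.3 -0.2 23. ] after turn [ 0.3 -0.2 23. ]
```

View pics/w6.png

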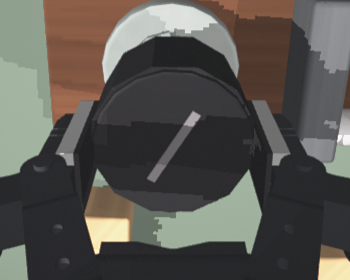

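It is still threaded: the pull reads 23 N at 1.87 turns. I ease down, re-grip five faces back and unscrew further.

Emit:
{"method": "servo_tool", "body": {"deltas": [[[0,0,0],[0,0,2],0],[[0,0,0],[0,0,2],0],[[0,0,0],[0,0,0],1],[[0,0,0],[0,0,0],1],[[0,0,0],[0,0,0],1],[[0,0,0.1454],[0,0,0],1],[[0,0,0.1454],[0,0,0],1],[[0,0,0.1454],[0,0,0],1],[[0,0,0.1454],[0,0,0],1],[[0,0,0.1454],[0,0,0],1]]}}

```text
time: 23.55
eef_pos: [646.1, 221.8, 239.2]
eef_rot: [-3.139, -0.002, -0.657]
wrist_force: [-0.4, 0.5, -0.0]
grip_width: 85.5
```

Emit:
{"method": "servo_tool", "body": {"deltas": [[[0,0,0.1454],[0,0,0],1],[[0,0,0.1454],[0,0,0],1],[[0,0,0.1454],[0,0,0],1],[[0,0,0.1454],[0,0,0],1],[[0,0,0.1454],[0,0,0],1],[[0,0,0.1454],[0,0,0],1],[[0,0,0.1454],[0,0,0],1],[[0,0,0.1454],[0,0,0],1],[[0,0,0.1454],[0,0,0],1],[[0,0,0.1454],[0,0,0],1]]}}

```text
time: 24.55
eef_pos: [646.1, 221.8, 239.2]
eef_rot: [-3.14, 0.002, -2.111]
wrist_force: [-0.1, -1.3, -0.6]
grip_width: 85.5
```

Emit:
{"method": "servo_tool", "body": {"deltas": [[[0,0,0.1454],[0,0,0],1],[[0,0,0.1454],[0,0,0],1],[[0,0,0.1454],[0,0,0],1],[[0,0,0],[0,0,0],0],[[0,0,0],[0,0,0],0],[[0,0,0],[0,0,0],0],[[0,0,0],[0,0,0],0],[[0,0,0],[0,0,0],0],[[0,0,0],[0,0,0],0],[[0,0,0],[0,0,0],0]]}}

```text
time: 25.55
eef_pos: [646.0, 221.8, 238.8]
eef_rot: [-3.141, 0.002, -2.541]
wrist_force: [-0.4, 0.3, 6.0]
grip_width: 54.5
```

Emit:
{"method": "servo_tool", "body": {"deltas": [[[0,0,-0.147],[0,0,-0.21],0],[[0,0,-0.147],[0,0,-0.21],0],[[0,0,-0.147],[0,0,-0.21],0],[[0,0,-0.147],[0,0,-0.21],0],[[0,0,-0.147],[0,0,-0.21],0],[[0,0,-0.147],[0,0,-0.21],0],[[0,0,-0.147],[0,0,-0.21],0],[[0,0,-0.147],[0,0,-0.21],0],[[0,0,-0.147],[0,0,-0.21],0],[[0,0,-0.147],[0,0,-0.21],0]]}}

```text
time: 26.55
eef_pos: [646.6, 221.4, 241.0]
eef_rot: [-3.138, -0.002, -1.065]
wrist_force: [1.6, 0.3, 4.4]
grip_width: 54.5
```

Emit:
{"method": "servo_tool", "body": {"deltas": [[[0,0,-0.147],[0,0,-0.21],0],[[0,0,-0.147],[0,0,-0.21],0],[[0,0,-0.147],[0,0,-0.21],0],[[0,0,-0.147],[0,0,-0.21],0],[[0,0,-0.147],[0,0,-0.21],0],[[0,0,-0.147],[0,0,-0.21],0],[[0,0,0],[0,0,-1],0],[[0,0,0],[0,0,-2],0],[[0,0,0],[0,0,-2],0],[[0,0,0],[0,0,0],0]]}}

```text
time: 27.55
eef_pos: [645.4, 221.2, 245.8]
eef_rot: [3.141, 0.001, -0.191]
wrist_force: [1.4, -0.4, -0.8]
grip_width: 54.4
```

Now it is free (-0.8 N at the pull). I lift gently, then high.

Emit:
{"method": "servo_tool", "body": {"deltas": [[[0,0,0],[0,0,-3],0],[[0,0,0],[0,0,-3],0],[[0,0,0],[0,0,-5],0],[[0,0,0],[0,0,-5],0],[[0,0,0],[0,0,-10],0],[[0,0,0],[0,0,-15],0],[[0,0,0],[0,0,-20],0],[[0,0,0],[0,0,-20],0],[[0,0,0],[0,0,-20],0],[[0,0,0],[0,0,-15],0]]}}

```text
time: 28.55
eef_pos: [645.5, 221.5, 364.7]
eef_rot: [-3.141, -0.002, -0.19]
wrist_force: [0.4, -0.4, -0.3]
grip_width: 54.3
```

```bash
python3 - <<'E'
from h import *
for d in (1,):
    snap('top')
    for n,z in(('saucer',16),):
        for d in r.outline_of('top',n)[:2]: print(d['conf'],np.round(d['box'],1),fitcyl('top',np.array(d['box']),1,16,65,[643,-240]))
    for d in r.outline_of('top','cap')[:4]: print(np.round(d['box']))
    print(r.place_of('top','saucer')[:1])
snap('scene')
for d in r.outline_of('scene','saucer')[:1]: print(d['conf'],np.round(d['box'],1),fitcyl('scene',np.array(d['box']),1,16,65,[643,-240]))
plan([643,-240,360])
E
```

```text
0.83 [373.4 223.9  52.9  51.9] (array([ 643.67696793, -241.65540358]), array([ 2.07587410e-04,  1.14309108e-03, -4.57698823e-01, -3.23484396e-01]))
[174. 226.  21.   8.]
[281. 306.  25.  23.]
[154. 181.  24.  17.]
[398. 292. 109.  47.]
[{'uv': [260.2, 222.7], 'conf': 0.71}]
0.62 [268.1 289.1  50.   34.9] (array([ 638.33245556, -240.57157688]), array([-1.35546156e-06, -9.86747168e-03, -1.16852075e-02,  2.64276314e-01]))
pos [645.2 221.4 361. ] rot [ 3.141e+00  2.000e-03 -1.900e-01] j1,j6 [ 0.21 -2.74] w 54.8 F [-0.2  0.2 -0.8] t 28.9
turn [0.001 0.002 0.   ] shift in present axes [ 85.  453.5   1.2] after turn [ 85.  453.5   1. ]
```

Emit:
{"method": "servo_tool", "body": {"deltas": [[[0,0,0.147],[0,0,0],0],[[0,0,0.147],[0,0,0],0],[[0,0,0.147],[0,0,0],0],[[0,0,0.147],[0,0,0],0],[[0,0,0.147],[0,0,0],0],[[0,0,0.147],[0,0,0],0],[[0,0,0.147],[0,0,0],0],[[0,0,0.147],[0,0,0],0],[[0,0,0.147],[0,0,0],0],[[0,0,0.147],[0,0,0],0]]}}

```text
time: 29.85
eef_pos: [645.2, 221.4, 360.5]
eef_rot: [3.139, -0.001, -1.666]
wrist_force: [-0.2, 0.5, -0.1]
grip_width: 54.4
```

Emit:
{"method": "servo_tool", "body": {"deltas": [[[0,0,0],[36,-6,0],0],[[0,0,0],[36,-6,0],0],[[0,0,0],[36,-6,0],0],[[0,0,0],[36,-6,0],0],[[0,0,0],[36,-6,0],0],[[0,0,0],[36,-6,0],0],[[0,0,0],[36,-6,0],0],[[0,0,0],[36,-6,0],0],[[0,0,0],[36,-6,0],0],[[0,0,0],[36,-6,0],0]]}}

```text
time: 30.85
eef_pos: [672.9, -143.9, 360.6]
eef_rot: [3.139, 0.001, -1.66]
wrist_force: [0.4, -0.0, -0.6]
grip_width: 54.1
```

```bash
python3 - <<'E'
from h import *
plan([641,-241,210]); s=r.observe();snap('wrist')
for d in r.outline_of('wrist','saucer')[:2]: print(d['conf'],np.round(d['box'],1))
E
```

```text
pos [ 672.9 -143.9  360.6] rot [ 3.139e+00  1.000e-03 -1.660e+00] j1,j6 [-0.33 -1.81] w 54.1 F [ 0.4 -0.  -0.6] t 30.9
turn [0.002 0.001 0.   ] shift in present axes [ 99.7  22.8 150.6] after turn [ 99.6  23.2 150.6]
0.87 [352.9  82.5 181.5 165. ]
```

Emit:
{"method": "servo_tool", "body": {"deltas": [[[0,0,0],[25,5.7,0],0],[[0,0,0],[25,5.7,0],0],[[0,0,0],[25,5.7,0],0],[[0,0,0],[25,5.7,0],0],[[0,0,0],[0,0,25],0],[[0,0,0],[0,0,25],0],[[0,0,0],[0,0,25],0],[[0,0,0],[0,0,25],0],[[0,0,0],[0,0,25],0],[[0,0,0],[0,0,22],0]]}}

```text
time: 31.95
eef_pos: [641.0, -238.9, 212.5]
eef_rot: [3.139, 0.001, -1.659]
wrist_force: [-0.4, 0.3, -1.6]
grip_width: 54.1
```

Emit:
{"method": "servo_tool", "body": {"deltas": [[[0,0,0],[0,0,3],0],[[0,0,0],[0,0,3],0],[[0,0,0],[0,0,2],0],[[0,0,0],[0,0,1],0],[[0,0,0],[0,0,1],0],[[0,0,0],[0,0,1],0],[[0,0,0],[0,0,1],0],[[0,0,0],[0,0,0],0],[[0,0,0],[0,0,0],0],[[0,0,0],[0,0,0],0]]}}

```text
time: 32.95
eef_pos: [641.6, -240.1, 203.1]
eef_rot: [-3.142, 0.0, -1.66]
wrist_force: [0.5, 0.2, -0.7]
grip_width: 54.3
```

```bash
python3 - <<'E'
from h import *
plan([641,-241,198]); s=r.observe();snap('wrist','w7.png')
E
```

```text
pos [ 641.6 -240.1  203.1] rot [-3.142  0.    -1.66 ] j1,j6 [-0.48 -1.96] w 54.3 F [ 0.5  0.2 -0.7] t 33.0
turn [-0.  0. -0.] shift in present axes [1.  0.5 5.1] after turn [1.  0.5 5.1]
```

View pics/w7.png

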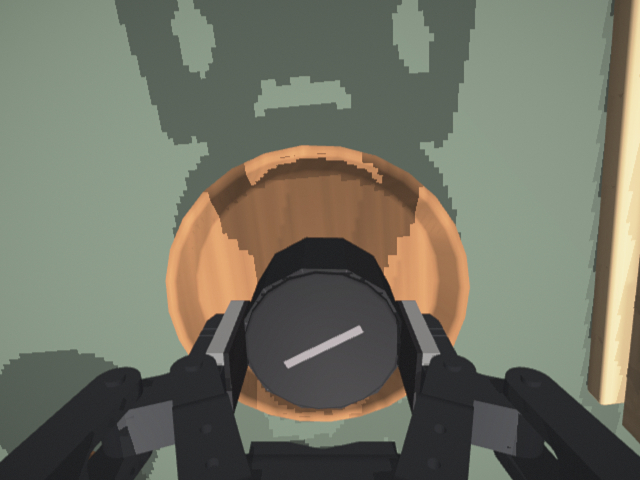

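The cap is over the saucer's middle (saucer centre near (318,283) with the cap in front). I lower it to contact.

Emit:
{"method": "servo_tool", "body": {"deltas": [[[0,0,0],[0,0,1],0],[[0,0,0],[0,0,1],0],[[0,0,0],[0,0,1],0],[[0,0,0],[0,0,1],0],[[0,0,0],[0,0,1],0],[[0,0,0],[0,0,1],0],[[0,0,0],[0,0,0],0],[[0,0,0],[0,0,0],0],[[0,0,0],[0,0,0],0],[[0,0,0],[0,0,0],0]]}}

```text
time: 34.0
eef_pos: [641.7, -240.0, 197.1]
eef_rot: [-3.141, 0.0, -1.66]
wrist_force: [0.0, -0.3, -0.8]
grip_width: 54.2
```

Emit:
{"method": "servo_tool", "body": {"deltas": [[[0,0,0],[0,0,1],0],[[0,0,0],[0,0,1],0],[[0,0,0],[0,0,0],0],[[0,0,0],[0,0,0],0],[[0,0,0],[0,0,0],0],[[0,0,0],[0,0,0],0],[[0,0,0],[0,0,0],0],[[0,0,0],[0,0,0],0],[[0,0,0],[0,0,0],0],[[0,0,0],[0,0,0],0]]}}

```text
time: 35.0
eef_pos: [641.7, -240.0, 195.5]
eef_rot: [-3.141, -0.0, -1.66]
wrist_force: [-1.6, 0.6, 6.1]
grip_width: 54.5
```

Emit:
{"method": "servo_tool", "body": {"deltas": [[[0,0,0],[0,0,0],1],[[0,0,0],[0,0,0],1],[[0,0,0],[0,0,0],1],[[0,0,0],[0,0,0],1],[[0,0,0],[0,0,-10],1],[[0,0,0],[0,0,-20],1],[[0,0,0],[0,0,-30],1],[[0,0,0],[0,0,-30],1],[[0,0,0],[0,0,-30],1],[[0,0,0],[0,0,-30],1]]}}

```text
time: 36.0
eef_pos: [641.5, -240.0, 347.2]
eef_rot: [-3.141, -0.0, -1.66]
wrist_force: [0.4, -0.1, -0.7]
grip_width: 85.2
```

Emit:
{"method": "servo_tool", "body": {"deltas": [[[0,0,0],[-22,0,0],1],[[0,0,0],[-22,0,0],1],[[0,0,0],[-22,0,0],1],[[0,0,0],[-22,0,0],1],[[0,0,0],[-22,0,0],1],[[0,0,0],[-22,0,0],1],[[0,0,0],[-22,0,0],1],[[0,0,0],[-22,0,0],1],[[0,0,0],[-22,0,0],1],[[0,0,0],[-22,0,0],1]]}}

```text
time: 37.0
eef_pos: [661.2, -20.0, 346.0]
eef_rot: [-3.141, 0.0, -1.66]
wrist_force: [0.5, -0.5, 1.3]
grip_width: 85.4
```

```bash
python3 - <<'E'
from h import *
snap('top')
for d in r.outline_of('top','cap')[:5]: print('cap',round(d['conf'],2),np.round(d['box'],1),fitcyl('top',np.array(d['box']),6,42,28.5,[643,-240])[0])
s=r.observe();snap('wrist','w8.png')
for d in r.place_of('wrist','clamp_grip')[:2]: print(round(d['conf'],2),np.round(d['uv']),np.round(px2w('wrist',d['uv'],104,s)[0],1))
for d in r.outline_of('wrist','clamp_grip')[:2]: print(round(d['conf'],2),np.round(d['box']))
for n,z in(('hood',70),('bed',0)):
  for d in r.place_of('wrist',n)[:2]: print(n,round(d['conf'],2),np.round(d['uv']),np.round(px2w('wrist',d['uv'],z,s)[0],1))
plan([666,-22,345])
E
```

```text
cap 0.86 [152.6 181.4  25.9  19.3] [755.17120225 321.40119791]
cap 0.79 [374.6 225.2  19.8  25.4] [ 638.40691034 -242.06319056]
0.67 [323. 253.] [660.3 -19.5 104. ]
0.92 [324. 244.  91. 104.]
0.4 [195. 329.  95. 252.]
hood 0.59 [343. 353.] [653.4  68.5  70. ]
bed 0.62 [334. 289.] [657.2  52.2   0. ]
pos [661.2 -21.8 345.3] rot [-3.141 -0.    -1.661] j1,j6 [-0.15 -1.63] w 85.6 F [-0.4  0.5  0.3] t 37.4
turn [-0. -0.  0.] shift in present axes [-0.2 -4.8  0.3] after turn [-0.2 -4.8  0.3]
```

View pics/w8.png

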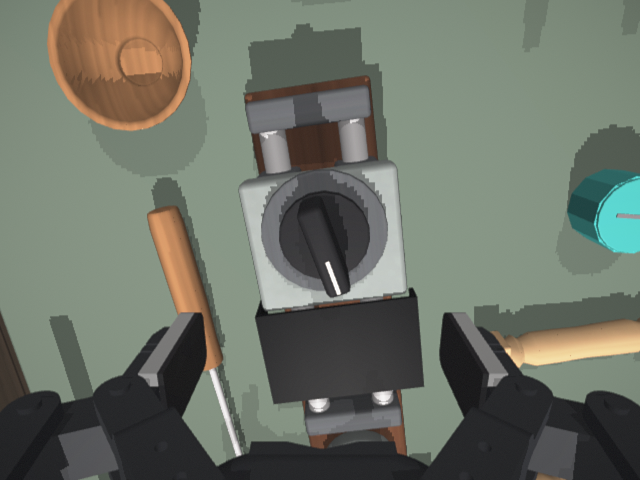

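The wrist view shows the knob at about (325,247). Its bar runs from (313,205) to (340,290), about 17° off the bars, which matches a tight knob. The cap stands in the saucer, with the top view giving (638,-242). I'll work out the grip.

```bash
python3 - <<'E'
from h import *
s=r.observe();im=snap('wrist')
p=px2w('wrist',[[310,200],[337,294]],111,s);print(np.round(p,1),p.mean(0), np.linalg.norm(p[1]-p[0]))
d=p[0]-p[1];a=np.arctan2(d[1],d[0]);print('bar ang',a)
k=px2w('wrist',[[280,235],[370,235],[326,190],[326,280]],81,s);print(np.round(k,1))
b=px2w('wrist',[[240,184],[397,161],[407,290],[263,310]],67,s);print('body',np.round(b,1),b.mean(0))
u=b[3]-b[0]+b[2]-b[1];ub=np.arctan2(u[1],u[0]);print('bars dir',ub)
for yaw in (a+np.pi,a):
    plan([*p.mean(0)[:2],260],yaw,s)
h=im[295:400,255:425]
hc=px2w('wrist',[[257,318],[417,290],[424,385],[272,403]],70,s);print('hood',np.round(hc,1),hc.mean(0))
E
```

```text
[[664.  -55.3 111. ]
 [654.4  -1.2 111. ]] [659.22286163 -28.25278822 111.        ] 55.03079478135988
bar ang -1.3945376053675516
[[685.7 -28.7  81. ]
 [631.6 -23.9  81. ]
 [655.7 -53.7  81. ]
 [660.6   3.3  81. ]]
body [[708.2 -59.3  67. ]
 [611.5 -64.8  67. ]
 [607.6  21.6  67. ]
 [705.7  27.9  67. ]] [658.24163226 -18.64154276  67.        ]
bars dir 1.6075961230256934
pos [661.2 -21.8 345.3] rot [-3.141 -0.    -1.661] j1,j6 [-0.15 -1.63] w 85.6 F [-0.4  0.5  0.3] t 37.4
turn [-0.000e+00  1.000e-03  2.875e+00] shift in present axes [ 6.6  1.4 85.3] after turn [-6.  -3.1 85.3]
pos [661.2 -21.8 345.3] rot [-3.141 -0.    -1.661] j1,j6 [-0.15 -1.63] w 85.6 F [-0.4  0.5  0.3] t 37.4
turn [-0.    -0.    -0.266] shift in present axes [ 6.6  1.4 85.3] after turn [ 6.   3.1 85.3]
hood [[709.9  31.9  70. ]
 [601.6  20.7  70. ]
 [597.8  96.4  70. ]
 [708.7 102.2  70. ]] [654.50092028  62.81553111  70.        ]
```

Emit:
{"method": "servo_tool", "body": {"deltas": [[[0,0,0.144],[0,0,0],1],[[0,0,0.144],[0,0,0],1],[[0,0,0.144],[0,0,0],1],[[0,0,0.144],[0,0,0],1],[[0,0,0.144],[0,0,0],1],[[0,0,0.144],[0,0,0],1],[[0,0,0.144],[0,0,0],1],[[0,0,0.144],[0,0,0],1],[[0,0,0.144],[0,0,0],1],[[0,0,0.144],[0,0,0],1]]}}

```text
time: 38.4
eef_pos: [661.2, -21.9, 345.1]
eef_rot: [3.142, -0.0, -3.107]
wrist_force: [-0.3, 0.5, 0.5]
grip_width: 85.2
```

Emit:
{"method": "servo_tool", "body": {"deltas": [[[0,0,0.144],[0,0,0],1],[[0,0,0.144],[0,0,0],1],[[0,0,0.144],[0,0,0],1],[[0,0,0.144],[0,0,0],1],[[0,0,0.144],[0,0,0],1],[[0,0,0.144],[0,0,0],1],[[0,0,0.144],[0,0,0],1],[[0,0,0.144],[0,0,0],1],[[0,0,0.144],[0,0,0],1],[[0,0,0.144],[0,0,0],1]]}}

```text
time: 39.4
eef_pos: [661.2, -21.9, 345.1]
eef_rot: [-3.142, 0.0, 1.736]
wrist_force: [-1.2, 0.3, 0.6]
grip_width: 85.5
```

Emit:
{"method": "servo_tool", "body": {"deltas": [[[0,0,0],[-0.5,-0.35,11],1],[[0,0,0],[-0.5,-0.35,11],1],[[0,0,0],[-0.5,-0.35,11],1],[[0,0,0],[-0.5,-0.35,11],1],[[0,0,0],[-0.5,-0.35,11],1],[[0,0,0],[-0.5,-0.35,10],1],[[0,0,0],[-0.5,-0.35,10],1],[[0,0,0],[-0.5,-0.35,5],1],[[0,0,0],[0,0,0],1],[[0,0,0],[0,0,0],1]]}}

```text
time: 40.4
eef_pos: [659.3, -25.3, 265.3]
eef_rot: [3.141, 0.0, 1.743]
wrist_force: [-0.4, -0.7, -0.8]
grip_width: 85.6
```

```bash
python3 - <<'E'
from h import *
s=r.observe();im=snap('wrist','w9.png');plan([659,-26,260],None,s)
E
```

```text
pos [659.3 -25.3 265.3] rot [3.141 0.    1.743] j1,j6 [-0.16  1.24] w 85.6 F [-0.4 -0.7 -0.8] t 40.4
turn [0. 0. 0.] shift in present axes [-0.6 -0.4  5.3] after turn [-0.6 -0.4  5.3]
```

View pics/w9.png

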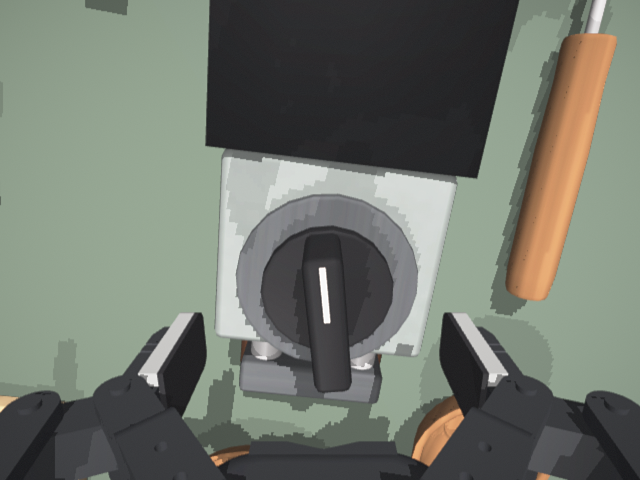

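```bash
python3 - <<'E'
from h import *
s=r.observe()
p=px2w('wrist',[[322,236],[332,390]],111,s);d=p[0]-p[1];a=np.arctan2(d[1],d[0]);print(np.round(p,1),p.mean(0),np.linalg.norm(d),a)
k=px2w('wrist',[[262,287],[392,287],[327,227],[335,350]],81,s);print(np.round(k,1),k.mean(0))
print(w2px('wrist',[s['eef_pos'][0],s['eef_pos'][1],111],s))
plan([*p.mean(0)[:2],259],a,s)
E
```

```text
[[652.2  12.4 111. ]
 [666.  -45.2 111. ]] [659.0620713  -16.37617443 111.        ] 59.19706841608479 1.805918321056206
[[633.1 -23.2  81. ]
 [686.2 -13.9  81. ]
 [655.1   7.   81. ]
 [668.4 -47.7  81. ]] [660.71072686 -19.45361023  81.        ]
[[323.69818799 340.61272877]]
pos [659.4 -25.3 265.6] rot [3.141 0.    1.743] j1,j6 [-0.16  1.24] w 85.3 F [ 1.   0.3 -0.6] t 40.5
turn [ 0.001  0.    -0.063] shift in present axes [8.9 1.2 6.6] after turn [8.8 1.8 6.6]
```

Emit:
{"method": "servo_tool", "body": {"deltas": [[[0,0,-0.03],[0,0,0],1],[[0,0,0],[1.8,0.6,3],1],[[0,0,0],[1.8,0.7,3],1],[[0,0,0],[0,0,0],1],[[0,0,0],[0,0,0],0],[[0,0,0],[0,0,0],0],[[0,0,0],[0,0,0],0],[[0,0,0],[0,0,0],0],[[0,0,0],[0,0,0],0],[[0,0,0],[0,0,0],0]], "squeeze": 40}}

```text
time: 41.45
eef_pos: [660.2, -21.7, 259.4]
eef_rot: [3.14, 0.0, 1.773]
wrist_force: [2.3, -0.3, 0.0]
grip_width: 13.1
```

Emit:
{"method": "servo_tool", "body": {"deltas": [[[0,0,0],[0,0,0],0],[[0,0,0],[0,0,0],0],[[0,0,0],[0,0,0],0],[[0,0,-0.14],[0,0,0],0],[[0,0,-0.14],[0,0,0],0],[[0,0,-0.14],[0,0,0],0],[[0,0,0],[0,0,0],0],[[0,0,0],[0,0,0],0],[[0,0,0],[0,0,0],0],[[0,0,0],[0,0,0],0]]}}

```text
time: 42.45
eef_pos: [660.4, -21.5, 259.4]
eef_rot: [3.14, 0.001, 2.191]
wrist_force: [4.7, -0.2, -0.4]
grip_width: 13.2
```

```bash
python3 - <<'E'
from h import *
s=r.observe();plan([659,-26,260],None,s);print(np.round(s['wrist_torque'],2))
E
```

```text
pos [660.4 -21.5 259.4] rot [3.140e+00 1.000e-03 2.191e+00] j1,j6 [-0.15  0.8 ] w 13.2 F [ 4.7 -0.2 -0.4] t 42.5
turn [0.002 0.001 0.   ] shift in present axes [-2.8 -3.8 -0.6] after turn [-2.8 -3.8 -0.6]
[-0.04 -0.95  0.04]
```

Emit:
{"method": "servo_tool", "body": {"deltas": [[[0,0,-0.13],[0,0,0],0],[[0,0,-0.13],[0,0,0],0],[[0,0,-0.13],[0,0,0],0],[[0,0,-0.13],[0,0,0],0],[[0,0,-0.13],[0,0,0],0],[[0,0,-0.13],[0,0,0],0],[[0,0,-0.1],[0,0,0],0],[[0,0,0],[0,0,0],0],[[0,0,0],[0,0,0],0],[[0,0,0],[0,0,0],0]]}}

```text
time: 43.45
eef_pos: [660.8, -21.0, 259.4]
eef_rot: [3.14, 0.003, 3.072]
wrist_force: [7.5, 2.2, -1.6]
grip_width: 13.2
```

```bash
python3 - <<'E'
from h import *
s=r.observe();plan([660-.0548*140,-22+140,259.4],None,s);print(np.round(s['wrist_torque'],2))
im=snap('wrist');cv2.imwrite('pics/w10.png',im[:,:,::-1])
E
```

```text
pos [660.8 -21.  259.4] rot [3.140e+00 3.000e-03 3.072e+00] j1,j6 [-0.15 -0.08] w 13.2 F [ 7.5  2.2 -1.6] t 43.5
turn [0.002 0.003 0.   ] shift in present axes [1.810e+01 1.381e+02 1.000e-01] after turn [ 18.1 138.1  -0. ]
[ 0.38 -1.31  0.08]
```

View pics/w10.png

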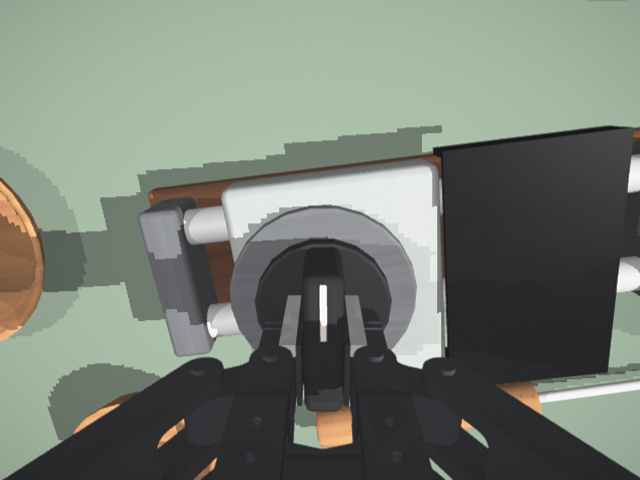

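The knob is free: the bar is now about 7° off square, so roughly 0.1 rad. The bars run at slope 0.12 in tool axes, so I slide along them.

Emit:
{"method": "servo_tool", "body": {"deltas": [[[0,0,0],[0.5,4,0],0],[[0,0,0],[1,8,0],0],[[0,0,0],[1,8,0],0],[[0,0,0],[1,8,0],0],[[0,0,0],[1,8,0],0],[[0,0,0],[1,8,0],0],[[0,0,0],[1,8,0],0],[[0,0,0],[1,8,0],0],[[0,0,0],[1,8,0],0],[[0,0,0],[0,0,0],0]]}}

```text
time: 44.5
eef_pos: [657.0, 47.6, 259.4]
eef_rot: [3.141, 0.003, 3.072]
wrist_force: [6.5, 1.8, -2.3]
grip_width: 13.1
```

```bash
python3 - <<'E'
from h import *
s=r.observe();plan([660-.0548*140,-22+140,259.4],None,s);print(np.round(s['wrist_torque'],2))
E
```

```text
pos [657.   47.6 259.4] rot [3.141e+00 3.000e-03 3.072e+00] j1,j6 [-0.05  0.02] w 13.1 F [ 6.5  1.8 -2.3] t 44.5
turn [0.001 0.003 0.   ] shift in present axes [ 9.6 69.9  0. ] after turn [ 9.6 69.9 -0. ]
[ 0.35 -1.35 -0.07]
```

Emit:
{"method": "servo_tool", "body": {"deltas": [[[0,0,0],[1,8,0],0],[[0,0,0],[1,8,0],0],[[0,0,0],[1,8,0],0],[[0,0,0],[1,8,0],0],[[0,0,0],[1,8,0],0],[[0,0,0],[1,8,0],0],[[0,0,0],[1,8,0],0],[[0,0,0],[1,8,0],0],[[0,0,0],[1,8,0],0],[[0,0,0],[0,0,0],0]]}}

```text
time: 45.5
eef_pos: [653.0, 120.0, 259.4]
eef_rot: [3.141, 0.004, 3.072]
wrist_force: [7.0, 1.4, -1.8]
grip_width: 13.1
```

Emit:
{"method": "servo_tool", "body": {"deltas": [[[0,0,0],[0.4,3,0],0],[[0,0,0],[0.4,3,0],0],[[0,0,0],[0.4,3,0],0],[[0,0,0],[0.2,2,0],0],[[0,0,0],[0.2,2,0],0],[[0,0,0],[0.1,1,0],0],[[0,0,0],[0.1,1,0],0],[[0,0,0],[0,0,0],0],[[0,0,0],[0,0,0],0],[[0,0,0],[0,0,0],0]]}}

```text
time: 46.5
eef_pos: [652.3, 133.9, 259.4]
eef_rot: [-3.141, 0.004, 3.07]
wrist_force: [7.2, -2.2, -2.2]
grip_width: 13.9
```

```bash
python3 - <<'E'
from h import *
s=r.observe();plan([650,133,259.4],None,s);print(np.round(s['wrist_torque'],2))
E
```

```text
pos [652.3 133.9 259.4] rot [-3.141  0.004  3.07 ] j1,j6 [0.08 0.15] w 13.9 F [ 7.2 -2.2 -2.2] t 46.5
turn [-0.001  0.004 -0.   ] shift in present axes [ 2.3 -1.  -0. ] after turn [ 2.3 -1.  -0. ]
[-0.38 -1.35 -0.  ]
```

Emit:
{"method": "servo_tool", "body": {"deltas": [[[0,0,0],[0.2,2,0],0],[[0,0,0],[0.2,2,0],0],[[0,0,0],[0.1,1,0],0],[[0,0,0],[0.1,1,0],0],[[0,0,0],[0,0,0],0],[[0,0,0],[0,0,0],0],[[0,0,0],[0,0,0],0],[[0,0,0],[0,0,0],0],[[0,0,0],[0,0,0],0],[[0,0,0],[0,0,0],0]]}}

```text
time: 47.5
eef_pos: [652.3, 136.5, 259.4]
eef_rot: [-3.133, 0.004, 3.067]
wrist_force: [6.6, -15.3, -1.0]
grip_width: 13.3
```

It is against its stop: 15 N, with no further travel. I ease back 2 mm and tighten.

Emit:
{"method": "servo_tool", "body": {"deltas": [[[0,0,0],[0,-2,0],0],[[0,0,0.14],[0,0,0],0],[[0,0,0.14],[0,0,0],0],[[0,0,0.14],[0,0,0],0],[[0,0,0.14],[0,0,0],0],[[0,0,0.14],[0,0,0],0],[[0,0,0.14],[0,0,0],0],[[0,0,0.14],[0,0,0],0],[[0,0,0.14],[0,0,0],0],[[0,0,0.14],[0,0,0],0]]}}

```text
time: 48.5
eef_pos: [651.6, 135.2, 259.4]
eef_rot: [3.141, 0.008, 1.802]
wrist_force: [5.1, -12.2, 0.8]
grip_width: 13.1
```

Emit:
{"method": "servo_tool", "body": {"deltas": [[[0,0,0.08],[0,0,0],0],[[0,0,0.05],[0,0,0],0],[[0,0,0],[0,0,0],0],[[0,0,0],[0,0,0],0],[[0,0,0],[0,0,0],0],[[0,0,0],[0,0,0],0],[[0,0,0],[0,0,0],0],[[0,0,0],[0,0,0],0],[[0,0,0],[0,0,0],0],[[0,0,0],[0,0,0],0]]}}

```text
time: 49.5
eef_pos: [651.5, 135.2, 259.3]
eef_rot: [3.141, 0.008, 1.678]
wrist_force: [3.9, -12.5, -0.3]
grip_width: 13.3
```

```bash
python3 - <<'E'
from h import *
s=r.observe();plan([650,133,259.4],None,s);print(np.round(s['wrist_torque'],2))
im=snap('wrist');cv2.imwrite('pics/w11.png',im[:,:,::-1])
E
```

```text
pos [651.5 135.2 259.3] rot [3.141 0.008 1.678] j1,j6 [0.09 1.55] w 13.3 F [  3.9 -12.5  -0.3] t 49.5
turn [0.001 0.008 0.   ] shift in present axes [-2.  -1.8 -0. ] after turn [-2.  -1.8 -0.1]
[-2.37 -0.82  0.28]
```

View pics/w11.png

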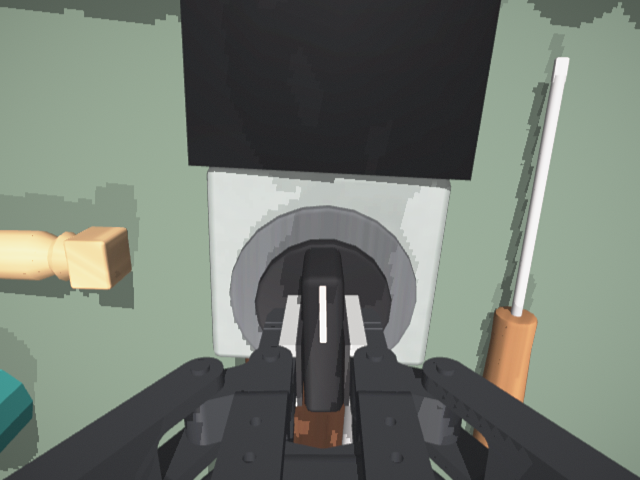

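Carriage home and knob tight (the bar lies along the bars, about 1.5 rad). I release, lift and head for the first spindle.

Emit:
{"method": "servo_tool", "body": {"deltas": [[[0,0,0],[0,0,0],1],[[0,0,0],[0,0,0],1],[[0,0,0],[0,0,0],1],[[0,0,0],[0,0,0],1],[[0,0,0],[0,0,-10],1],[[0,0,0],[0,0,-15],1],[[0,0,0],[0,0,-15],1],[[0,0,0],[0,0,-15],1],[[0,0,0],[0,0,-15],1],[[0,0,0],[0,0,-15],1]]}}

```text
time: 50.55
eef_pos: [650.6, 138.7, 345.6]
eef_rot: [3.141, -0.0, 1.684]
wrist_force: [0.8, -0.3, -0.9]
grip_width: 85.5
```

Emit:
{"method": "servo_tool", "body": {"deltas": [[[0,0,-0.147],[0,0,0],1],[[0,0,-0.147],[0,0,0],1],[[0,0,-0.147],[0,0,0],1],[[0,0,-0.147],[0,0,0],1],[[0,0,-0.147],[0,0,0],1],[[0,0,-0.147],[0,0,0],1],[[0,0,-0.147],[0,0,0],1],[[0,0,-0.147],[0,0,0],1],[[0,0,-0.147],[0,0,0],1],[[0,0,-0.147],[0,0,0],1]]}}

```text
time: 51.55
eef_pos: [650.6, 138.7, 345.0]
eef_rot: [3.141, 0.001, -3.124]
wrist_force: [0.6, -0.5, -0.1]
grip_width: 85.6
```

Emit:
{"method": "servo_tool", "body": {"deltas": [[[0,0,0],[20,-2.3,0],1],[[0,0,0],[20,-2.3,0],1],[[0,0,0],[20,-2.3,0],1],[[0,0,0],[20,-2.3,0],1],[[0,0,0],[20,-2.3,0],1],[[0,0,0],[20,-2.3,0],1],[[0,0,0],[20,-2.3,0],1],[[0,0,0],[20,-2.3,0],1],[[0,0,0],[20,-2.3,0],1],[[0,0,0],[20,-2.3,0],1]]}}

```text
time: 52.55
eef_pos: [450.1, 113.2, 345.0]
eef_rot: [3.141, 0.001, -3.13]
wrist_force: [0.4, -0.3, 0.2]
grip_width: 85.4
```

```bash
cat >> h.py <<'E'
def spin(c,s=None,n='spindle0',z=14):
    """spindle centre/angle by min-area rect of mask at plane z"""
    o=[]
    for d in r.outline_of(c,n):
        if d['conf']<.3: continue
        p=max(cv2.findContours(d['mask'].astype('uint8'),0,1)[0],key=len)[:,0,:]
        touch=bool((p.min()<=1)|(p[:,0].max()>637)|(p[:,1].max()>477))
        w=px2w(c,p,z,s)[:,:2].astype('float32');a=cv2.minAreaRect(w);b=cv2.boxPoints(a)
        l=max([b[1]-b[0],b[2]-b[1]],key=np.linalg.norm)
        ang=np.arctan(l[1]/l[0])
        print(c,n,round(d['conf'],2),'box',np.round(d['box']),'ctr',np.round(a[0],1),'size',np.round(sorted(a[1])),'ang',round(float(ang),3),'EDGE' if touch else '')
        o.append((a[0],ang))
    return o
E
python3 - <<'E'
from h import *
snap('top');spin('top')
for d in r.outline_of('top','cap')[:3]: print('cap',round(d['conf'],2),np.round(d['box'],1))
s=r.observe();snap('wrist','w12.png')
spin('wrist',s)
for d in r.place_of('wrist','spindle0')[:3]: print(round(d['conf'],2),np.round(d['uv']),np.round(px2w('wrist',d['uv'],14,s)[0],1))
plan([453,112,340],None,s)
E
```

```text
top spindle0 0.96 box [237. 302.  17.  70.] ctr [496.5 117.3] size [28. 84.] ang 0.04 
top spindle0 0.59 box [120. 258.  20.  69.] ctr [563.8 407.3] size [ 37. 171.] ang -0.094 
top spindle0 0.56 box [173. 270.  13.  51.] ctr [538.6 274.4] size [ 33. 121.] ang 0.014 
cap 0.69 [373.2 224.2  23.4  22.7]
cap 0.66 [282.5 306.6  23.3  23.7]
cap 0.25 [397.2 293.1 112.1  44.9]
wrist spindle0 0.66 box [318. 215.  54. 226.] ctr [456.4 111.8] size [ 30. 178.] ang 0.075 
wrist spindle0 0.62 box [634. 382.  12.  45.] ctr [600.1 387.7] size [12. 47.] ang 0.249 EDGE
wrist spindle0 0.55 box [532. 280.  70. 191.] ctr [509.5 275.4] size [ 41. 168.] ang 0.014 
0.94 [322. 221.] [455.8 113.2  14. ]
0.71 [523. 293.] [514.4 277.2  14. ]
pos [450.3 113.3 345.1] rot [ 3.141e+00  1.000e-03 -3.130e+00] j1,j6 [0.07 0.06] w 85.6 F [ 0.6 -0.6 -0. ] t 52.7
turn [0.    0.001 0.   ] shift in present axes [-2.7 -1.3  5.1] after turn [-2.7 -1.3  5.1]
```

View pics/w12.png

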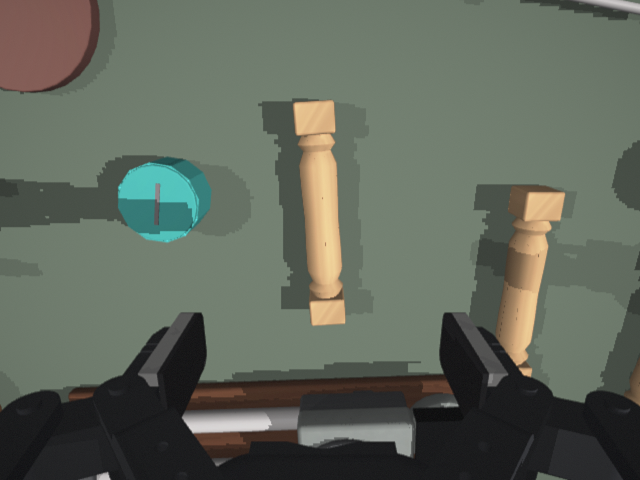

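Spindle A lies at (320,215), whose centre works out to (455.5,112.5) at 0.075 rad. Spindle B was knocked and is now at about (511,276). Nothing stands in the jaws' way, so I go down on A.

Emit:
{"method": "servo_tool", "body": {"deltas": [[[0,0,-0.063],[-2.5,-0.7,20],1],[[0,0,0],[-2.5,-0.7,22],1],[[0,0,0],[0,0,22],1],[[0,0,0],[0,0,22],1],[[0,0,0],[0,0,22],1],[[0,0,0],[0,0,22],1],[[0,0,0],[0,0,18],1],[[0,0,0],[0,0,12],1],[[0,0,0],[0,0,6],1],[[0,0,0],[0,0,0],1]]}}

```text
time: 53.85
eef_pos: [456.3, 112.0, 177.3]
eef_rot: [3.141, -0.001, -3.067]
wrist_force: [0.7, 0.4, 0.8]
grip_width: 85.3
```

Emit:
{"method": "servo_tool", "body": {"deltas": [[[0,0,0],[0,0,0],0],[[0,0,0],[0,0,0],0],[[0,0,0],[0,0,0],0],[[0,0,0],[0,0,0],0],[[0,0,0],[0,0,0],0],[[0,0,0],[0,0,0],0],[[0,0,0],[0,0,0],0],[[0,0,0],[0,0,0],0],[[0,0,0],[0,0,0],0],[[0,0,0],[0,0,0],0]], "squeeze": 60}}

```text
time: 54.85
eef_pos: [456.4, 112.0, 178.9]
eef_rot: [3.142, 0.002, -3.067]
wrist_force: [-0.6, -0.6, 6.7]
grip_width: 26.1
```

Emit:
{"method": "servo_tool", "body": {"deltas": [[[0,0,0],[0,0,-5],0],[[0,0,0],[0,0,-10],0],[[0,0,0],[0,0,-15],0],[[0,0,0],[0,0,-15],0],[[0,0,0],[0,0,-15],0],[[0,0,0],[0,0,-20],0],[[0,0,0],[0,0,-25],0],[[0,0,0],[0,0,-25],0],[[0,0,0],[0,0,-25],0],[[0,0,0],[0,0,-25],0]]}}

```text
time: 55.85
eef_pos: [455.6, 111.9, 359.7]
eef_rot: [3.142, 0.0, -3.067]
wrist_force: [0.8, 0.7, -1.3]
grip_width: 25.7
```

```bash
python3 - <<'E'
from h import *
s=r.observe();plan([467,-297,358],None,s)
snap('wrist');spin('wrist',s,z=190)
snap('top')
for n in('groove0','rack'):
    for d in r.place_of('top',n): print('top',n,round(d['conf'],2),np.round(px2w('top',d['uv'],42 if n!='rack' else 0)[0]))
spin('top',None,'rack',40)
E
```

```text
pos [455.6 111.9 359.7] rot [ 3.142  0.    -3.067] j1,j6 [ 0.07 -0.01] w 25.7 F [ 0.8  0.7 -1.3] t 55.9
turn [0. 0. 0.] shift in present axes [  19.1 -408.6    1.7] after turn [  19.1 -408.6    1.7]
wrist spindle0 0.86 box [514. 285.  87. 197.] ctr [437.4 180.6] size [18. 79.] ang 0.015 
wrist spindle0 0.79 box [321. 262. 100. 374.] ctr [441.5 110.4] size [ 32. 151.] ang 0.077 
wrist spindle0 0.73 box [612. 375.  49. 128.] ctr [473.4 232.5] size [22. 60.] ang 0.17 EDGE
top groove0 0.92 [ 482. -385.   42.]
top groove0 0.71 [ 469. -204.   42.]
top groove0 0.57 [ 468. -333.   42.]
top groove0 0.44 [418. 407.  42.]
top rack 0.9 [ 472. -304.    0.]
top rack 0.85 box [398. 292. 111.  44.] ctr [ 471.6 -296.6] size [ 98. 276.] ang -1.521
```

Emit:
{"method": "servo_tool", "body": {"deltas": [[[0,0,0],[1,-32.5,0],0],[[0,0,0],[1,-32.5,0],0],[[0,0,0],[1,-32.5,0],0],[[0,0,0],[1,-32.5,0],0],[[0,0,0],[1,-32.5,0],0],[[0,0,0],[1,-32.5,0],0],[[0,0,0],[1,-32.5,0],0],[[0,0,0],[1,-32.5,0],0],[[0,0,0],[1,-32.5,0],0],[[0,0,0],[1,-32.5,0],0]]}}

```text
time: 57.15
eef_pos: [469.7, -214.0, 356.5]
eef_rot: [3.14, -0.002, -3.067]
wrist_force: [0.3, -0.5, -1.0]
grip_width: 26.1
```

```bash
python3 - <<'E'
from h import *
s=r.observe();plan([467,-297,358],None,s)
im=snap('wrist','w13.png')
for n in('groove0','rack'):
    for d in r.place_of('wrist',n): print(n,round(d['conf'],2),np.round(d['uv']),np.round(px2w('wrist',d['uv'],42 if n!='rack' else 0,s)[0],1))
spin('wrist',s,'rack',40)
E
```

```text
pos [ 469.7 -214.   356.5] rot [ 3.140e+00 -2.000e-03 -3.067e+00] j1,j6 [-0.58 -0.66] w 26.1 F [ 0.3 -0.5 -1. ] t 57.1
turn [ 0.002 -0.002 -0.   ] shift in present axes [  8.9 -82.5  -1.6] after turn [  8.9 -82.5  -1.5]
groove0 0.83 [161. 209.] [ 468.9 -330.1   42. ]
groove0 0.75 [ 76. 207.] [ 472.2 -390.1   42. ]
groove0 0.68 [246. 216.] [ 469.3 -269.3   42. ]
groove0 0.29 [325. 322.] [ 551.8 -205.6   42. ]
rack 0.65 [220. 197.] [ 466.7 -297.9    0. ]
rack 0.36 [159. 212.] [ 483.6 -347.5    0. ]
wrist rack 0.76 box [203. 201. 392. 136.] ctr [ 465.3 -336. ] size [ 93. 198.] ang -1.52
```

View pics/w13.png

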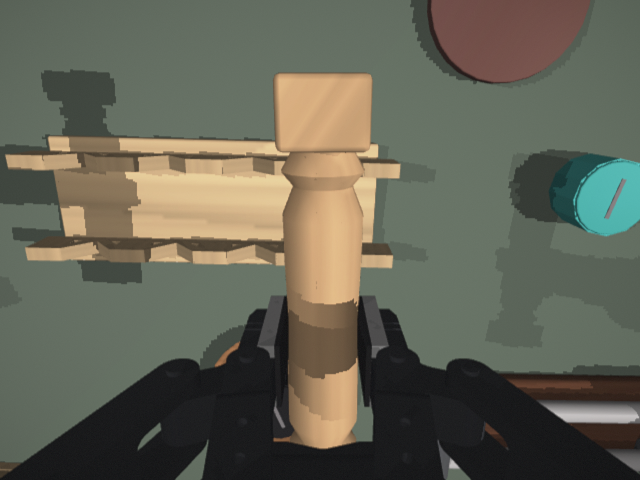

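The rack's rails run across (6,160)-(400,170) and (26,253)-(392,257). The network's grooves agree with a rack centred at (468.5,-297.5), with its grooves at 0.05 rad. A goes to the far groove at (473,-390).

Emit:
{"method": "servo_tool", "body": {"deltas": [[[0,0,0.024],[0,0,0],0],[[0,0,0],[0.7,-22,0],0],[[0,0,0],[0.7,-22,0],0],[[0,0,0],[0.7,-22,0],0],[[0,0,0],[0.7,-22,0],0],[[0,0,0],[0.7,-22,0],0],[[0,0,0],[0.7,-22,0],0],[[0,0,0],[0.7,-22,0],0],[[0,0,0],[0.7,-22,0],0],[[0,0,0],[0,0,0],0]]}}

```text
time: 58.35
eef_pos: [474.0, -390.0, 357.5]
eef_rot: [-3.141, -0.0, -3.092]
wrist_force: [-0.9, -0.2, -1.5]
grip_width: 26.1
```

Emit:
{"method": "servo_tool", "body": {"deltas": [[[0,0,0],[0,0,20],0],[[0,0,0],[0,0,20],0],[[0,0,0],[0,0,20],0],[[0,0,0],[0,0,20],0],[[0,0,0],[0,0,20],0],[[0,0,0],[0,0,12],0],[[0,0,0],[0,0,8],0],[[0,0,0],[0,0,0],0],[[0,0,0],[0,0,0],0],[[0,0,0],[0,0,0],0]]}}

```text
time: 59.35
eef_pos: [474.0, -389.3, 239.1]
eef_rot: [-3.14, 0.001, -3.091]
wrist_force: [-0.5, 0.4, -0.0]
grip_width: 25.9
```

```bash
python3 - <<'E'
from h import *
s=r.observe();plan([473.2,-390.4,208],-3.0906,s)
im=snap('wrist','w14.png')
for n in('groove0','rack'):
    for d in r.place_of('wrist',n): print(n,round(d['conf'],2),np.round(d['uv']),np.round(px2w('wrist',d['uv'],42 if n!='rack' else 0,s)[0],1))
E
```

```text
pos [ 474.  -389.3  239.1] rot [-3.140e+00  1.000e-03 -3.091e+00] j1,j6 [-0.82 -0.87] w 25.9 F [-0.5  0.4 -0. ] t 59.4
turn [-0.001  0.001 -0.   ] shift in present axes [ 0.9 -1.1 31.1] after turn [ 0.9 -1.1 31.1]
groove0 0.89 [454. 290.] [ 471.  -330.6   42. ]
groove0 0.72 [598. 293.] [ 468.8 -265.5   42. ]
rack 0.88 [492. 260.] [ 470.8 -297.     0. ]
rack 0.51 [458. 292.] [ 491.2 -312.4    0. ]
```

Emit:
{"method": "servo_tool", "body": {"deltas": [[[0,0,0],[0,-1.5,8],0],[[0,0,0],[0,0,8],0],[[0,0,0],[0,0,6],0],[[0,0,0],[0,0,2],0],[[0,0,0],[0,0,2],0],[[0,0,0],[0,0,1],0],[[0,0,0],[0,0,1],0],[[0,0,0],[0,0,1],0],[[0,0,0],[0,0,0],0],[[0,0,0],[0,0,0],0]]}}

```text
time: 60.5
eef_pos: [473.7, -390.5, 209.1]
eef_rot: [-3.142, 0.0, -3.091]
wrist_force: [0.3, -0.5, -0.6]
grip_width: 26.1
```

Emit:
{"method": "servo_tool", "body": {"deltas": [[[0,0,0],[0,0,1],0],[[0,0,0],[0,0,1],0],[[0,0,0],[0,0,1],0],[[0,0,0],[0,0,0],0],[[0,0,0],[0,0,0],0],[[0,0,0],[0,0,0],0],[[0,0,0],[0,0,0],0],[[0,0,0],[0,0,0],0],[[0,0,0],[0,0,0],0],[[0,0,0],[0,0,0],0]]}}

```text
time: 61.5
eef_pos: [473.7, -390.4, 206.6]
eef_rot: [-3.141, 0.0, -3.091]
wrist_force: [-2.0, 1.8, 5.2]
grip_width: 25.7
```

Contact came at the seated height. I release with the jaws part open, lift and go to spindle B.

Emit:
{"method": "servo_tool", "body": {"deltas": [[[0,0,0],[0,0,0],0.55],[[0,0,0],[0,0,0],0.55],[[0,0,0],[0,0,0],0.55],[[0,0,0],[0,0,0],0.55],[[0,0,0],[0,0,-10],0.55],[[0,0,0],[0,0,-20],0.55],[[0,0,0],[0,0,-25],0.55],[[0,0,0],[0,0,-30],1],[[0,0,0],[0,0,-30],1],[[0,0,0],[0,0,-30],1]]}}

```text
time: 62.5
eef_pos: [473.6, -390.4, 353.0]
eef_rot: [-3.141, 0.0, -3.091]
wrist_force: [0.3, -0.2, 0.5]
grip_width: 85.0
```

```bash
python3 - <<'E'
from h import *
s=r.observe();snap('wrist','w15.png');spin('wrist',s,z=42)
for d in r.place_of('wrist','rack')[:1]: print(np.round(px2w('wrist',d['uv'],0,s)[0],1))
E
```

```text
wrist spindle0 0.73 box [323. 212.  46. 238.] ctr [ 473.9 -390.4] size [ 29. 177.] ang 0.051 
[ 480.4 -247.9    0. ]
```

Emit:
{"method": "servo_tool", "body": {"deltas": [[[0,0,0],[-3.5,33,0],1],[[0,0,0],[-3.5,33,0],1],[[0,0,0],[-3.5,33,0],1],[[0,0,0],[-3.5,33,0],1],[[0,0,0],[-3.5,33,0],1],[[0,0,0],[-3.5,33,0],1],[[0,0,0],[-3.5,33,0],1],[[0,0,0],[-3.5,33,0],1],[[0,0,0],[-3.5,33,0],1],[[0,0,0],[-3.5,33,0],1]]}}

```text
time: 63.65
eef_pos: [491.3, -57.7, 350.1]
eef_rot: [3.141, -0.002, -3.091]
wrist_force: [0.4, -0.1, 0.3]
grip_width: 85.6
```

Emit:
{"method": "servo_tool", "body": {"deltas": [[[0,0,0],[-3.5,33,0],1],[[0,0,0],[-3.5,33,0],1],[[0,0,0],[-3.5,33,0],1],[[0,0,0],[-3.5,33,0],1],[[0,0,0],[-3.5,33,0],1],[[0,0,0],[-3.5,33,0],1],[[0,0,0],[-3.5,33,0],1],[[0,0,0],[-3.5,33,0],1],[[0,0,0],[-3.5,33,0],1],[[0,0,0],[-3.5,33,0],1]]}}

```text
time: 64.65
eef_pos: [509.6, 273.5, 349.9]
eef_rot: [-3.141, -0.002, -3.091]
wrist_force: [-0.3, -0.5, -1.0]
grip_width: 85.6
```

```bash
python3 - <<'E'
from h import *
s=r.observe();snap('wrist','w16.png');o=spin('wrist',s)
for d in r.place_of('wrist','spindle0')[:3]: print(round(d['conf'],2),np.round(d['uv']),np.round(px2w('wrist',d['uv'],14,s)[0],1))
for c,a in o: plan([*c,178],a+np.pi,s)
E
```

```text
wrist spindle0 0.84 box [488. 273.  94. 190.] ctr [539.  409.1] size [ 40. 125.] ang -0.115 
wrist spindle0 0.63 box [328. 213.  47. 223.] ctr [516.3 274.1] size [ 29. 177.] ang 0.011 
0.91 [326. 216.] [511.4 275.6  14. ]
0.77 [484. 285.] [563.2 408.8  14. ]
pos [509.6 273.5 349.9] rot [-3.141e+00 -2.000e-03 -3.091e+00] j1,j6 [0.35 0.3 ] w 85.6 F [-0.3 -0.5 -1. ] t 64.7
turn [-0.001 -0.002  0.166] shift in present axes [-36.5 134.  171.8] after turn [-13.7 138.1 171.9]
pos [509.6 273.5 349.9] rot [-3.141e+00 -2.000e-03 -3.091e+00] j1,j6 [0.35 0.3 ] w 85.6 F [-0.3 -0.5 -1. ] t 64.7
turn [-0.001 -0.002  0.04 ] shift in present axes [ -7.    0.4 171.9] after turn [ -6.7   0.6 171.9]
```

A sits in its groove: centre (473.9,-390.4), angle 0.051. I go down on B.

Emit:
{"method": "servo_tool", "body": {"deltas": [[[0,0,0.04],[-2.2,0.6,20],1],[[0,0,0],[-2.2,0.6,25],1],[[0,0,0],[0,0,25],1],[[0,0,0],[0,0,25],1],[[0,0,0],[0,0,22],1],[[0,0,0],[0,0,20],1],[[0,0,0],[0,0,18],1],[[0,0,0],[0,0,11],1],[[0,0,0],[0,0,6],1],[[0,0,0],[0,0,0],1]]}}

```text
time: 65.8
eef_pos: [514.2, 273.0, 178.4]
eef_rot: [-3.141, -0.001, -3.132]
wrist_force: [-0.1, 0.1, 0.6]
grip_width: 85.4
```

Emit:
{"method": "servo_tool", "body": {"deltas": [[[0,0,0],[0,0,0],0],[[0,0,0],[0,0,0],0],[[0,0,0],[0,0,0],0],[[0,0,0],[0,0,0],0],[[0,0,0],[0,0,0],0],[[0,0,0],[0,0,0],0],[[0,0,0],[0,0,0],0],[[0,0,0],[0,0,0],0],[[0,0,0],[0,0,0],0],[[0,0,0],[0,0,0],0]]}}

```text
time: 66.8
eef_pos: [514.8, 273.7, 180.0]
eef_rot: [3.141, 0.001, -3.131]
wrist_force: [-1.3, 0.2, 5.9]
grip_width: 25.7
```

Emit:
{"method": "servo_tool", "body": {"deltas": [[[0,0,0],[0,0,-5],0],[[0,0,0],[0,0,-10],0],[[0,0,0],[0,0,-15],0],[[0,0,0],[0,0,-20],0],[[0,0,0],[0,0,-20],0],[[0,0,0],[0,0,-20],0],[[0,0,0],[0,0,-20],0],[[0,0,0],[0,0,-20],0],[[0,0,0],[0,0,-20],0],[[0,0,0],[0,0,-15],0]]}}

```text
time: 67.8
eef_pos: [514.5, 273.6, 346.1]
eef_rot: [3.141, 0.001, -3.131]
wrist_force: [0.6, 0.1, -1.3]
grip_width: 25.8
```

```bash
python3 - <<'E'
from h import *
s=r.observe();plan([467.8,-267,343],-3.0906,s)
snap('top');spin('top')
E
```

```text
pos [514.5 273.6 346.1] rot [ 3.141e+00  1.000e-03 -3.131e+00] j1,j6 [0.35 0.34] w 25.8 F [ 0.6  0.1 -1.3] t 67.8
turn [ 0.001  0.001 -0.04 ] shift in present axes [  52.5 -540.     2.7] after turn [  74.2 -537.5    3.1]
top spindle0 0.95 box [123. 242.  15.  34.] ctr [607.6 402.6] size [37. 84.] ang -0.137 
top spindle0 0.89 box [150. 279.  16.  79.] ctr [454.5 329.2] size [40. 82.] ang 0.016 
top spindle0 0.8 box [437. 293.  24.  69.] ctr [ 467.5 -399. ] size [ 35. 177.] ang 0.052 
top spindle0 0.65 box [334. 171.  30.  34.] ctr [ 784.2 -138.5] size [87. 89.] ang 1.565
```

Emit:
{"method": "servo_tool", "body": {"deltas": [[[0,0,-0.04],[0,0,0],0],[[0,0,0],[4.1,-29.8,0],0],[[0,0,0],[4.1,-29.8,0],0],[[0,0,0],[4.1,-29.8,0],0],[[0,0,0],[4.1,-29.8,0],0],[[0,0,0],[4.1,-29.8,0],0],[[0,0,0],[4.1,-29.8,0],0],[[0,0,0],[4.1,-29.8,0],0],[[0,0,0],[4.1,-29.8,0],0],[[0,0,0],[4.1,-29.8,0],0]]}}

```text
time: 68.9
eef_pos: [490.6, 2.7, 343.3]
eef_rot: [3.141, -0.001, -3.091]
wrist_force: [-0.4, -0.0, -0.8]
grip_width: 25.7
```

Emit:
{"method": "servo_tool", "body": {"deltas": [[[0,0,0],[4.1,-29.8,0],0],[[0,0,0],[4.1,-29.8,0],0],[[0,0,0],[4.1,-29.8,0],0],[[0,0,0],[4.1,-29.8,0],0],[[0,0,0],[4.1,-29.8,0],0],[[0,0,0],[4.1,-29.8,0],0],[[0,0,0],[4.1,-29.8,0],0],[[0,0,0],[4.1,-29.8,0],0],[[0,0,0],[4.1,-29.8,0],0],[[0,0,0],[0,0,0],0]]}}

```text
time: 69.9
eef_pos: [467.6, -269.0, 343.1]
eef_rot: [-3.141, -0.0, -3.095]
wrist_force: [-1.0, -0.7, -1.0]
grip_width: 25.5
```

Emit:
{"method": "servo_tool", "body": {"deltas": [[[0,0,0],[0,0,20],0],[[0,0,0],[0,0,20],0],[[0,0,0],[0,0,20],0],[[0,0,0],[0,0,20],0],[[0,0,0],[0,0,15],0],[[0,0,0],[0,0,8],0],[[0,0,0],[0,0,0],0],[[0,0,0],[0,0,0],0],[[0,0,0],[0,0,0],0],[[0,0,0],[0,0,0],0]]}}

```text
time: 70.9
eef_pos: [468.3, -266.1, 241.9]
eef_rot: [-3.141, 0.001, -3.091]
wrist_force: [-0.4, 0.5, -1.2]
grip_width: 26.2
```

```bash
python3 - <<'E'
from h import *
s=r.observe();plan([468.4,-266.5,208],-3.0906,s);snap('wrist')
for n in('groove0','rack'):
    for d in r.place_of('wrist',n): print(n,round(d['conf'],2),np.round(d['uv']),np.round(px2w('wrist',d['uv'],42 if n!='rack' else 0,s)[0],1))
E
```

```text
pos [ 468.3 -266.1  241.9] rot [-3.141e+00  1.000e-03 -3.091e+00] j1,j6 [-0.67 -0.72] w 26.2 F [-0.4  0.5 -1.2] t 70.9
turn [-0.001  0.001 -0.   ] shift in present axes [ 0.  -0.4 33.9] after turn [-0.  -0.4 33.9]
groove0 0.97 [182. 286.] [ 471.1 -330.5   42. ]
groove0 0.66 [460. 289.] [ 466.  -203.8   42. ]
rack 0.61 [266. 253.] [ 468.6 -298.2    0. ]
```

Emit:
{"method": "servo_tool", "body": {"deltas": [[[0,0,0],[0,-1,10],0],[[0,0,0],[0,0,8],0],[[0,0,0],[0,0,6],0],[[0,0,0],[0,0,3],0],[[0,0,0],[0,0,2],0],[[0,0,0],[0,0,2],0],[[0,0,0],[0,0,1],0],[[0,0,0],[0,0,1],0],[[0,0,0],[0,0,0],0],[[0,0,0],[0,0,0],0]]}}

```text
time: 72.05
eef_pos: [468.1, -266.9, 208.2]
eef_rot: [-3.142, 0.0, -3.091]
wrist_force: [0.0, 0.6, -1.4]
grip_width: 25.7
```

Emit:
{"method": "servo_tool", "body": {"deltas": [[[0,0,0],[0,0,1],0],[[0,0,0],[0,0,1],0],[[0,0,0],[0,0,0],0],[[0,0,0],[0,0,0],0],[[0,0,0],[0,0,0],0],[[0,0,0],[0,0,0],0],[[0,0,0],[0,0,0],0],[[0,0,0],[0,0,0],0],[[0,0,0],[0,0,0],0],[[0,0,0],[0,0,0],0]]}}

```text
time: 73.05
eef_pos: [468.1, -266.6, 207.7]
eef_rot: [-3.141, 0.001, -3.091]
wrist_force: [-3.2, 2.6, 12.2]
grip_width: 25.5
```

Emit:
{"method": "servo_tool", "body": {"deltas": [[[0,0,0],[0,0,0],0.55],[[0,0,0],[0,0,0],0.55],[[0,0,0],[0,0,0],0.55],[[0,0,0],[0,0,0],0.55],[[0,0,0],[0,0,-10],0.55],[[0,0,0],[0,0,-20],0.55],[[0,0,0],[0,0,-25],0.55],[[0,0,0],[0,0,-30],1],[[0,0,0],[0,0,-30],1],[[0,0,0],[0,0,-30],1]]}}

```text
time: 74.05
eef_pos: [467.9, -266.8, 352.9]
eef_rot: [-3.141, 0.0, -3.091]
wrist_force: [0.6, -0.4, 0.0]
grip_width: 85.4
```

```bash
python3 - <<'E'
from h import *
s=r.observe();snap('wrist','w17.png');spin('wrist',s,z=42)
E
```

```text
wrist spindle0 0.67 box [143. 211.  85. 237.] ctr [ 473.5 -391.4] size [ 40. 177.] ang 0.053 
wrist spindle0 0.66 box [325. 213.  42. 242.] ctr [ 470.  -266.2] size [ 29. 177.] ang 0.053
```

Emit:
{"method": "servo_tool", "body": {"deltas": [[[0,0,0],[-6.4,33.4,0],1],[[0,0,0],[-6.4,33.4,0],1],[[0,0,0],[-6.4,33.4,0],1],[[0,0,0],[-6.4,33.4,0],1],[[0,0,0],[-6.4,33.4,0],1],[[0,0,0],[-6.4,33.4,0],1],[[0,0,0],[-6.4,33.4,0],1],[[0,0,0],[-6.4,33.4,0],1],[[0,0,0],[-6.4,33.4,0],1],[[0,0,0],[-6.4,33.4,0],1]]}}

```text
time: 75.15
eef_pos: [514.8, 71.3, 350.8]
eef_rot: [3.142, -0.0, -3.091]
wrist_force: [-0.5, 0.2, -0.4]
grip_width: 85.0
```

Emit:
{"method": "servo_tool", "body": {"deltas": [[[0,0,0],[-6.4,33.4,0],1],[[0,0,0],[-6.4,33.4,0],1],[[0,0,0],[-6.4,33.4,0],1],[[0,0,0],[-6.4,33.4,0],1],[[0,0,0],[-6.4,33.4,0],1],[[0,0,0],[-6.4,33.4,0],1],[[0,0,0],[-6.4,33.4,0],1],[[0,0,0],[-6.4,33.4,0],1],[[0,0,0],[-6.4,33.4,0],1],[[0,0,0],[-6.4,33.4,0],1]]}}

```text
time: 76.15
eef_pos: [561.9, 408.0, 350.6]
eef_rot: [-3.141, -0.001, -3.091]
wrist_force: [1.4, -0.4, 0.0]
grip_width: 85.4
```

```bash
python3 - <<'E'
from h import *
s=r.observe();snap('wrist','w18.png');o=spin('wrist',s)
for d in r.place_of('wrist','spindle0')[:3]: print(round(d['conf'],2),np.round(d['uv']),np.round(px2w('wrist',d['uv'],14,s)[0],1))
for c,a in o[:2]: plan([*c,178],a+np.pi,s)
E
```

```text
wrist spindle0 0.97 box [323. 209.  70. 224.] ctr [566.4 406.2] size [ 29. 177.] ang -0.104 
0.55 [323. 213.] [561.8 408.4  14. ]
pos [561.9 408.  350.6] rot [-3.141e+00 -1.000e-03 -3.091e+00] j1,j6 [0.51 0.46] w 85.4 F [ 1.4 -0.4  0. ] t 76.2
turn [-0.    -0.001  0.155] shift in present axes [ -4.5  -2.  172.6] after turn [ -4.6  -1.4 172.6]
```

Both racked spindles read 0.053 rad and are centred. I take the third.

Emit:
{"method": "servo_tool", "body": {"deltas": [[[0,0,0.077],[0,0,15],1],[[0,0,0.077],[0,0,25],1],[[0,0,0],[-1.3,-0.4,25],1],[[0,0,0],[-1.3,-0.4,25],1],[[0,0,0],[0,0,25],1],[[0,0,0],[0,0,22],1],[[0,0,0],[0,0,19],1],[[0,0,0],[0,0,11],1],[[0,0,0],[0,0,5],1],[[0,0,0],[0,0,0],1]]}}

```text
time: 77.3
eef_pos: [564.5, 405.1, 178.8]
eef_rot: [-3.141, -0.001, 3.038]
wrist_force: [-0.1, -0.3, 0.2]
grip_width: 85.5
```

Emit:
{"method": "servo_tool", "body": {"deltas": [[[0,0,0],[0,0,0],0],[[0,0,0],[0,0,0],0],[[0,0,0],[0,0,0],0],[[0,0,0],[0,0,0],0],[[0,0,0],[0,0,0],0],[[0,0,0],[0,0,0],0],[[0,0,0],[0,0,0],0],[[0,0,0],[0,0,0],0],[[0,0,0],[0,0,0],0],[[0,0,0],[0,0,0],0]]}}

```text
time: 78.3
eef_pos: [564.9, 406.0, 180.0]
eef_rot: [3.141, 0.001, 3.038]
wrist_force: [0.3, 1.1, 5.2]
grip_width: 25.9
```

Emit:
{"method": "servo_tool", "body": {"deltas": [[[0,0,0],[0,0,-5],0],[[0,0,0],[0,0,-10],0],[[0,0,0],[0,0,-15],0],[[0,0,0],[0,0,-20],0],[[0,0,0],[0,0,-20],0],[[0,0,0],[0,0,-20],0],[[0,0,0],[0,0,-20],0],[[0,0,0],[0,0,-20],0],[[0,0,0],[0,0,-20],0],[[0,0,0],[0,0,-15],0]]}}

```text
time: 79.3
eef_pos: [564.6, 405.7, 347.0]
eef_rot: [3.14, 0.002, 3.038]
wrist_force: [0.2, -0.6, -0.9]
grip_width: 25.4
```

```bash
python3 - <<'E'
from h import *
s=r.observe();plan([466,-204.5,343],-3.0906,s)
E
```

```text
pos [564.6 405.7 347. ] rot [3.140e+00 2.000e-03 3.038e+00] j1,j6 [0.51 0.61] w 25.4 F [ 0.2 -0.6 -0.9] t 79.3
turn [ 0.001  0.002 -0.154] shift in present axes [  35.1 -617.1    3. ] after turn [ 129.5 -604.4    4. ]
```

Emit:
{"method": "servo_tool", "body": {"deltas": [[[0,0,-0.077],[0,0,0],0],[[0,0,-0.077],[0,0,0],0],[[0,0,0],[7.2,-33.6,0],0],[[0,0,0],[7.2,-33.6,0],0],[[0,0,0],[7.2,-33.6,0],0],[[0,0,0],[7.2,-33.6,0],0],[[0,0,0],[7.2,-33.6,0],0],[[0,0,0],[7.2,-33.6,0],0],[[0,0,0],[7.2,-33.6,0],0],[[0,0,0],[7.2,-33.6,0],0]]}}

```text
time: 80.3
eef_pos: [520.2, 133.0, 345.4]
eef_rot: [3.142, 0.002, -3.091]
wrist_force: [0.9, -1.0, -1.4]
grip_width: 25.8
```

Emit:
{"method": "servo_tool", "body": {"deltas": [[[0,0,0],[7.2,-33.6,0],0],[[0,0,0],[7.2,-33.6,0],0],[[0,0,0],[7.2,-33.6,0],0],[[0,0,0],[7.2,-33.6,0],0],[[0,0,0],[7.2,-33.6,0],0],[[0,0,0],[7.2,-33.6,0],0],[[0,0,0],[7.2,-33.6,0],0],[[0,0,0],[7.2,-33.6,0],0],[[0,0,0],[7.2,-33.6,0],0],[[0,0,0],[7.2,-33.6,0],0]]}}

```text
time: 81.3
eef_pos: [465.3, -206.3, 345.4]
eef_rot: [-3.141, 0.001, -3.091]
wrist_force: [1.0, 0.1, -0.7]
grip_width: 25.8
```

Emit:
{"method": "servo_tool", "body": {"deltas": [[[0,0,0],[0,0,0],0],[[0,0,0],[0,0,0],0],[[0,0,0],[0,0,20],0],[[0,0,0],[0,0,20],0],[[0,0,0],[0,0,20],0],[[0,0,0],[0,0,20],0],[[0,0,0],[0,0,15],0],[[0,0,0],[0,0,7],0],[[0,0,0],[0,0,0],0],[[0,0,0],[0,0,0],0]]}}

```text
time: 82.3
eef_pos: [466.2, -204.5, 242.8]
eef_rot: [-3.141, 0.001, -3.09]
wrist_force: [0.3, -0.2, -1.3]
grip_width: 26.0
```

```bash
python3 - <<'E'
from h import *
s=r.observe();plan([465.5,-204.6,208],-3.0906,s);snap('wrist')
for n in('groove0','rack'):
    for d in r.place_of('wrist',n): print(n,round(d['conf'],2),np.round(d['uv']),np.round(px2w('wrist',d['uv'],42 if n!='rack' else 0,s)[0],1))
E
```

```text
pos [ 466.2 -204.5  242.8] rot [-3.141e+00  1.000e-03 -3.090e+00] j1,j6 [-0.57 -0.62] w 26.0 F [ 0.3 -0.2 -1.3] t 82.3
turn [-0.     0.001  0.001] shift in present axes [ 0.7 -0.1 34.8] after turn [ 0.7 -0.1 34.8]
groove0 0.89 [ 46. 286.] [ 472.3 -331.7   42. ]
rack 0.7 [154. 249.] [ 467.5 -298.     0. ]
```

Emit:
{"method": "servo_tool", "body": {"deltas": [[[0,0,0],[0,0,10],0],[[0,0,0],[0,0,8],0],[[0,0,0],[0,0,6],0],[[0,0,0],[0,0,4],0],[[0,0,0],[0,0,2],0],[[0,0,0],[0,0,2],0],[[0,0,0],[0,0,1],0],[[0,0,0],[0,0,1],0],[[0,0,0],[0,0,0],0],[[0,0,0],[0,0,0],0]]}}

```text
time: 83.45
eef_pos: [465.8, -204.9, 208.2]
eef_rot: [-3.142, 0.0, -3.091]
wrist_force: [-1.4, 0.8, -1.1]
grip_width: 25.8
```

Emit:
{"method": "servo_tool", "body": {"deltas": [[[0,0,0],[0,0,1],0],[[0,0,0],[0,0,1],0],[[0,0,0],[0,0,0],0],[[0,0,0],[0,0,0],0],[[0,0,0],[0,0,0],0],[[0,0,0],[0,0,0],0],[[0,0,0],[0,0,0],0],[[0,0,0],[0,0,0],0],[[0,0,0],[0,0,0],0],[[0,0,0],[0,0,0],0]]}}

```text
time: 84.45
eef_pos: [465.8, -204.6, 207.6]
eef_rot: [-3.142, 0.001, -3.09]
wrist_force: [-4.2, 2.5, 13.7]
grip_width: 26.0
```

Emit:
{"method": "servo_tool", "body": {"deltas": [[[0,0,0],[0,0,0],0.5],[[0,0,0],[0,0,0],0.5],[[0,0,0],[0,0,0],0.5],[[0,0,0],[0,0,0],0.5],[[0,0,0],[0,0,-10],0.5],[[0,0,0],[0,0,-20],0.5],[[0,0,0],[0,0,-25],0.5],[[0,0,0],[0,0,-35],0.5],[[0,0,0],[0,0,-40],0.5],[[0,0,0],[0,0,-40],0.5]]}}

```text
time: 85.45
eef_pos: [465.4, -204.7, 378.1]
eef_rot: [3.141, -0.0, -3.091]
wrist_force: [1.3, -0.8, 0.5]
grip_width: 42.8
```

Emit:
{"method": "servo_tool", "body": {"deltas": [[[0,0,0],[0,15,-5],0.5],[[0,0,0],[0,15,-5],0.5],[[0,0,0],[0,15,-5],0.5],[[0,0,0],[0,15,-5],0.5],[[0,0,0],[0,15,-5],0.5],[[0,0,0],[0,15,0],0.5],[[0,0,0],[0,0,0],0.5],[[0,0,0],[0,0,0],0.5],[[0,0,0],[0,0,0],0.5],[[0,0,0],[0,0,0],0.5]]}}

```text
time: 86.45
eef_pos: [461.3, -115.5, 400.8]
eef_rot: [3.141, -0.0, -3.092]
wrist_force: [-0.1, 0.7, 0.0]
grip_width: 42.5
```

```bash
python3 - <<'E'
from h import *
s=r.observe();a=snap('wrist');spin('wrist',s,z=42)
t=snap('top');spin('top',z=42)
for d in r.outline_of('top','cap'): print('cap',round(d['conf'],2),np.round(d['box']),fitcyl('top',np.array(d['box']),6,42,28.5,[643,-240])[0])
for n,z in(('clamp_grip',104),('hood',70)):
    for d in r.place_of('top',n)[:1]: print(n,d['conf'],np.round(px2w('top',d['uv'],z)[0]))
c=snap('scene')
v=np.vstack([np.hstack([cv2.resize(a,(400,300)),cv2.resize(t[120:360,80:500],(400,300))]),cv2.resize(c[180:330,150:550],(800,300))])
cv2.imwrite('pics/final.png',v[:,:,::-1])
E
```

```text
wrist spindle0 0.91 box [138. 200.  71. 211.] ctr [ 469.1 -267.4] size [ 40. 177.] ang 0.05 
wrist spindle0 0.81 box [ 19. 234.  36. 136.] ctr [ 502.2 -371. ] size [ 32. 126.] ang -0.187 EDGE
wrist spindle0 0.58 box [212. 201.  59. 210.] ctr [ 467.5 -205.1] size [ 34. 176.] ang 0.051 
top spindle0 0.88 box [386. 280.  13.  39.] ctr [ 503.9 -263.5] size [28. 91.] ang 0.028 
top spindle0 0.87 box [438. 291.  24.  68.] ctr [ 471.1 -391.7] size [ 37. 173.] ang 0.049 
top spindle0 0.48 box [362. 274.  16.  28.] ctr [ 518.4 -201.7] size [33. 62.] ang -0.011 
cap 0.89 [283. 304.  21.  25.] [441.33125899  -6.84837881]
cap 0.85 [152. 182.  25.  21.] [753.63734478 322.37646918]
cap 0.72 [373. 225.  22.  23.] [ 639.47089914 -237.45328959]
cap 0.2 [385. 278.  14.  39.] [ 502.86252727 -264.58698694]
clamp_grip 0.74 [658. 134. 104.]
hood 0.59 [644. 221.  70.]
```

View pics/final.png

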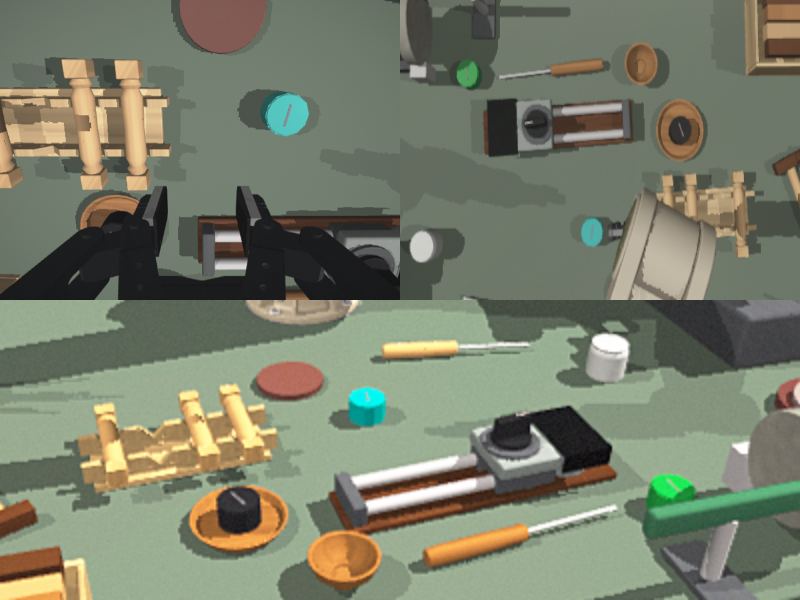

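The final picture shows:
- the hood over the port at the bed's end, with the knob's bar along the bars
- the black cap upright in the saucer
- three spindles straight across both rails
- the bystanders still in place

I hand in.

```bash
python3 -c "from bench import r; print(r.hand_in())"
```

```text
the job is handed in; nothing more can be done
None
```

The job is handed in at about 87 s on the robot's clock; `r.hand_in()` reports no verdict.

**What I did**
- **Cap:** I unscrewed the black cap in three strokes. A test pull at 1.87 turns read 23 N, so I re-gripped and turned further before lifting. I then set it right way up in the saucer.
- **Carriage:** I loosened the knob to about 0.1 rad and slid the carriage until it stopped against 15 N. I then tightened the knob to about 1.5 rad, judged from the gripper's turn.
- **Spindles:** There were three on the bench, and each went into its own groove. One had been knocked a few centimetres aside during the run, so I measured it again before gripping it.

**Last checks**
- **Hood:** The top camera put it at (644, 221), against a port estimate of (645.5, 221.5).
- **Cap:** It fitted at (639, -237), about 5 mm from the saucer's centre, and looked upright in the picture.
- **Spindles:** Their angles were 0.05 rad, in line with the rack, and their middles were within a few millimetres of the groove centres. All three met the V at the seated height.
- **Bystanders:** They looked unmoved in the final picture; I did not measure them.

**Readings that disagreed**
- In the last round, the far spindle was cut off at the edge of the wrist view and two others were hidden by the arm in the top view. Those fits were off and I set them aside. Unobstructed views, some from just before, agreed with the placings.

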